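# Fasten the open draw latch of an instrument case

### The arm

A 6-joint arm with a two-finger parallel gripper is mounted at the origin on the work surface. World frame = base frame: x ahead of the robot, y to its left, z up, the work surface at z = 0. Lengths are in m, angles in rad, forces in N, time in s.
With the tool pointing down it reaches from about 0.325 to 0.875 m from the base axis. Payload 4.4 kg.
Tool frame: the origin (TCP) lies on the centre line of the jaws, within the pads' length; the fingertips stand 22 mm ahead of it and the grasp point (between the pads) lies 3 mm ahead of it; y points along the fingers, z is the direction in which the jaws open and shut, and the axes are right-handed (so a half turn about y gives the same grasp; the last joint's range is limited). The gripper opens to 85 mm and grips with 20 to 120 N. Pads are 22 mm wide; open, the fingers measure 114 mm over their backs; the gripper's body (76 mm by 85 mm) begins 54 mm behind the grasp point. The pads swing forward as they close: fully open they stand 13 mm farther back than shut.
Start: joints at [1.19, 0.207, 1.542, -0, 1.393, -0.15], TCP at [0.132, 0.56, 0.253] pointing down, gripper open.
Joint ranges: [-2.73, 2.73], [-0.86, 2.22], [0.23, 2.46], [-1.11, 4.25], [0.08, 2.63], [-2.82, 2.82]. Speed limits (rad/s): [2.79, 2.79, 3.14, 3.14, 3.14, 3.14].

### API

Orientations are given as a rotation vector (axis times angle).
In Python, from workcell import ctrl gives the robot as it stands. The module is installed in compiled form; this text tells all that it offers.
- The arm moves only by the shell command python3 -m creep 'ROWS' [FORCE]. ROWS is JSON, a list that holds one entry, the list of rows, each a list of 7 numbers: the finger opening in cm, from 0 to 8.54, then the shift along the tool's x, y, z in cm, then the turn, a rotation vector about the tool's x, y, z in rad. A call has exactly 5 rows; each row shifts and turns the pose as measured when the row begins, along the tool's axes as they then stand; what a row does not reach is not made up. A row lasts 1/8 s, in which the tool goes at most 62.5 mm and 10.7 degrees, less where a joint would pass 70% of its speed; a pose out of reach is approached as far as the arm can. A call with a gripper value outside its range is refused whole. The fingers move at their own pace and stop on an object; FORCE is the grip in N (left out, the last holds). Time passes only in rows, so rows that do not move let the fingers close, or fill a call up. It gives the time, the measured TCP pose, the force and the opening at its end, in the units of the state.
- ctrl.read_state(): the state, without advancing time (a new reading comes with each control period).
- ctrl.snapshot(name): name is "side" or "top"; returns a dict with "frame" (384x512x3 uint8, red, green, blue), "mtx" (3x3 intrinsics, pixels), "dist_coeffs" ([k1, k2, p1, p2, k3] as OpenCV has them; the pictures are not rectified), "origin" and "orientation" of the camera in the world. Camera axes: x right, y down, z forward; pixel columns grow to the right and rows downward; lengths in m; the calibration is good to about 2 mm. A picture is of the moment at which its call begins. There is no depth.
- ctrl.close_job(): hands the job in, once; it reports no verdict.
The state is a dict: "time_s": time; "joint_positions": joint angles; "qd": joint speeds; "joint_efforts": joint torques, N m; "ee_pos": TCP position; "tool_rot": TCP orientation; "ft_force": force on the tool from outside, world axes, zero at the start; "moment": the same for the moment, N m; "finger_gap": finger opening in m.
Only numpy, scipy, OpenCV 4.12 (cv2) and the standard library are available. Lean on these libraries where they do the work, as an engineer would, in place of code of your own. Each camera call takes 0.05 s, during which the arm holds its last target.

### The job

The grey instrument case stands with its seam on top, where its draw latch is undone and the lid is ajar. Gently hook the latch's wire loop over its keeper on the lid, under the hook's lip, then press the lever over and down flat without forcing anything, so that the lid is drawn in and stays fastened; disturb nothing else.

Things in the scene. Friction and masses are not known exactly. Their poses are not given: they have to be found in the camera images.
- case: grey hard case, 200 x 340 x 160 mm, standing fixed on its hinge edge. Origin: middle of the underside, at the seam; x from the robot-side half to the lid half, y along the seam, z up. On top a steel draw latch at y = -95 mm, undone; padlock eyes at y = +95 mm (not used); a carrying handle between (x = -30, y = -50 to 50, top at z = 185 mm). The latch moves only in the plane y = -95 mm
- lid: the far half of the case (x 6 to 95 mm, top face at z = 160 mm), hinged along the case's bottom edge; same origin and axes as the case when shut. A soft gasket spring holds it ajar by 0.06 rad (top 10 mm outwards); the latch draws it in against about 10 to 35 N. It carries the keeper, see keeper_mark
- keeper_mark (a point): on the lid's top face, y = -95 mm. Steel keeper: post 6 mm thick, capped by a plate (22 mm wide, 10.5 to 14.5 mm above the lid) that ends in a lip 5 mm out from the post's +x face; then a 9 mm slot where the 6 mm bar drops in; then two guard cheeks (y 8 to 14 mm off centre, 14 mm long, 9 mm high). Post's +x face is nominally at this point, but the keeper may sit 5 mm either way along x, unmeasured: feel for it
- lever: the undone latch's steel lever: plate 26 mm wide (y), 4 mm thick, reaching 62 mm from its pivot (the origin; axis y). Flat (fastened) it points to the case's -x, top face 7 mm above the pivot, own axes as the case's. It swings up and over towards +x to 2.85 rad (starts at 1.6 to 1.9) and stays where left (friction 0.012 N m). The face on top when flat faces the lid when it stands up
- lever_pivot (a point): the lever's pivot axis at mid-width, fixed to the case at x = -18, y = -95, z = 174 mm
- lever_tip (a point): mid-thickness of the lever plate, 60 mm from the pivot, 2 mm short of the free end; when flat it lies 60 mm to -x of the pivot and 5 mm above it
- loop: wire loop: two arms 39 mm apart, a cross bar and beyond it a small black knob on a stem to hold it by (see loop_knob). Origin: its pin on the lever; pin is 18 mm to -x and 1 mm below the pivot when the lever is flat, and turns with it. x points from pin to bar (bar at x = 60, z = -5.5 mm). Stiff on its pin (0.012 N m): it does not fall, and rises with the lever unless held under the lip
- loop_bar (a point): middle of the loop's cross bar (6 mm round, along y)
- loop_knob (a point): centre of the black knob to hold the loop by, a 12 mm round lying along y, 14 mm long (gently pinched across its ends, along y, the loop can still turn in the fingers): 18 mm beyond the bar along the loop's x, 26 mm above it along the loop's z
- lid_edge (a point): middle of the lid's top edge at the seam; in the case's frame x = 16 mm as it starts; fastened it ends between about 1 and 12 mm, depending on where the keeper is set
- eyepiece: black eyepiece, 34 mm wide, 43 mm tall, standing on the case's top; a bystander to leave alone; origin under its middle
- objective: steel objective, 28 mm wide, 45 mm tall, on the table before the case; a bystander to leave alone; origin under its middle
- lens_tin: round aluminium tin, 50 mm wide, 24 mm tall; a bystander to leave alone; origin under its middle
- power_brick: black power supply 110 x 55 x 34 mm; a bystander to leave alone; origin under its middle
- lamp_sleeve: steel sleeve, 52 mm wide, 55 mm tall; a bystander to leave alone; origin under its middle
- slide_box: white box 90 x 70 x 30 mm; a bystander to leave alone; origin under its middle
- driver: screwdriver, 160 mm long, lying; a bystander to leave alone; origin under its middle

How it is judged:
On the way:
1. the loop's cross bar is down behind the keeper's hook, below its lip, while the lever still stands up (x of loop_bar in the frame of lid between 0.0165 and 0.0315 m and z of loop_bar in the frame of lid between 0.16 and 0.1705 m and x of lever_tip in the frame of case above -0.055 m), for 0.2 s.
At the end, for the whole second after the job is handed in: The lever lies flat (its tip within about 3.5 mm of its closed height), the loop's bar is behind the hook and under its lip, the lid's top edge is drawn in to within 6.8 mm of its nominal closed place (it starts 10 mm out), and all is at rest (x of loop_bar in the frame of lid between 0.0165 and 0.0315 m and z of loop_bar in the frame of lid between 0.16 and 0.1705 m and z of lever_tip in the frame of case below 0.1825 m and x of lid_edge in the frame of case below 0.0128 m and linear speed of lever below 0.01 m/s); the robot touches nothing.
It fails at once if holding or pushing the loop itself, the fingers strain it against the keeper or lid with more than 25 N (contact force between loop and lid above 25 N and contact force between the fingers and loop above 2 N).
It fails at once if pressing the lever, once within about 45 degrees of flat, with more than 30 N (contact force between the fingers and lever_c0 above 30 N and x of lever_tip in the frame of case below -0.062 m).
It fails at once if the robot's fingers push on the case or its lid with more than 20 N (contact force between the fingers and case_c0 above 20 N or contact force between the fingers and lid_c0 above 20 N).
It fails at once if another object is moved by more than 20 mm (distance of any of eyepiece, objective, lens_tin, power_brick, lamp_sleeve, slide_box, driver from where it was at the start of the episode above 0.02 m).
It also fails if it takes over 72 s, if anything falls off the work surface, if the arm or the gripper's body presses on something with over 40 N, if the wrist force passes 120 N, or if a joint passes its speed limit or range.

## Working session

There is one attempt and no reset: what is moved stays moved. The work goes in short steps, Python scripts to look and compute and a shell command to move; the robot and the scene stay as the last step left them, time stands still between calls to the robot, and variables do not carry over. Pictures are saved under pics/ and viewed, and the job is handed in when it is done.

```bash
mkdir -p pics && ls && python3 - <<'E'
from workcell import ctrl
import cv2
s=ctrl.read_state()
for k,v in s.items(): print(k,v)
for n in("side","top"):
    d=ctrl.snapshot(n)
    cv2.imwrite(f"pics/{n}0.png",d["frame"][:,:,::-1])
    print(n,d["mtx"],d["dist_coeffs"],d["origin"],d["orientation"])
E
```

```text
pics
time_s 0.0
joint_positions [ 1.18947718e+00  2.07427854e-01  1.54297523e+00  1.11502193e-05
  1.39346775e+00 -1.50466962e-01]
qd [-0.00043556  0.00036533  0.00123546  0.00032646 -0.00069747  0.00076789]
joint_efforts [ 1.55798385e-03 -3.83042836e+01 -2.91596282e+01 -3.31831743e-04
  1.05692665e-02 -1.04478517e-05]
ee_pos [0.13128783 0.55908621 0.25211113]
tool_rot [-1.56538431  0.18177368 -0.18081468]
ft_force [ 0.46587861 -0.13669228  0.45930227]
moment [ 0.03842018 -0.0436129   0.02501087]
finger_gap 0.08562331158677057
side [[449.42046693   0.         259.58653676]
 [  0.         449.42046693 194.6503124 ]
 [  0.           0.           1.        ]] [0.04195828 0.         0.         0.         0.        ] [ 0.13769435 -0.46563324  0.91256024] [-2.26636526  0.79155793 -0.32566826]
top [[371.07912597   0.         257.03370989]
 [  0.         371.07912597 194.66757319]
 [  0.           0.           1.        ]] [0.01590745 0.         0.         0.         0.        ] [0.51500122 0.10815398 1.07360232] [-2.21056448  2.19177549 -0.09448126]
```

View pics/side0.png

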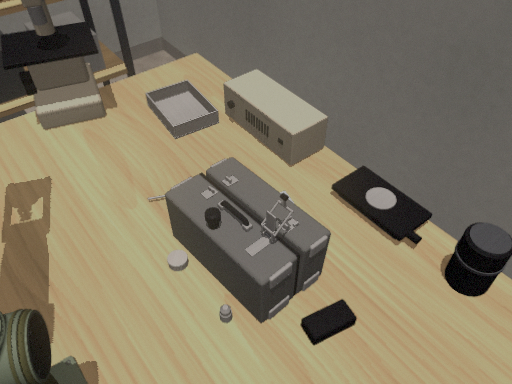

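View pics/top0.png

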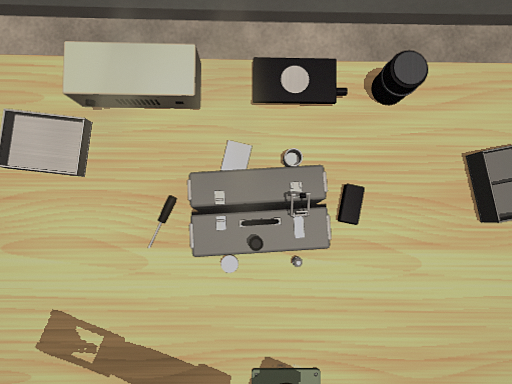

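```bash
python3 - <<'E'
import cv2
a=cv2.imread("pics/side0.png")[150:330,150:345]; cv2.imwrite("pics/side0z.png",cv2.resize(a,None,fx=4,fy=4,interpolation=cv2.INTER_CUBIC)[:600*2][:720])
a=cv2.imread("pics/top0.png")[155:275,180:340]; cv2.imwrite("pics/top0z.png",cv2.resize(a,None,fx=5,fy=5,interpolation=cv2.INTER_CUBIC))
a=cv2.imread("pics/side0.png")[180:270,235:335]; cv2.imwrite("pics/side0zz.png",cv2.resize(a,None,fx=6,fy=6,interpolation=cv2.INTER_CUBIC))
E
```

```text
(no output)
```

View pics/top0z.png

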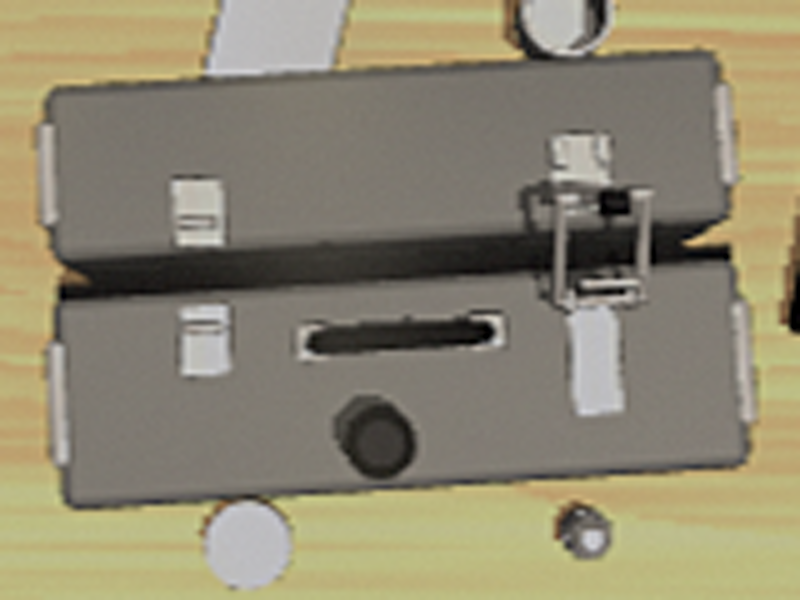

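View pics/side0zz.png

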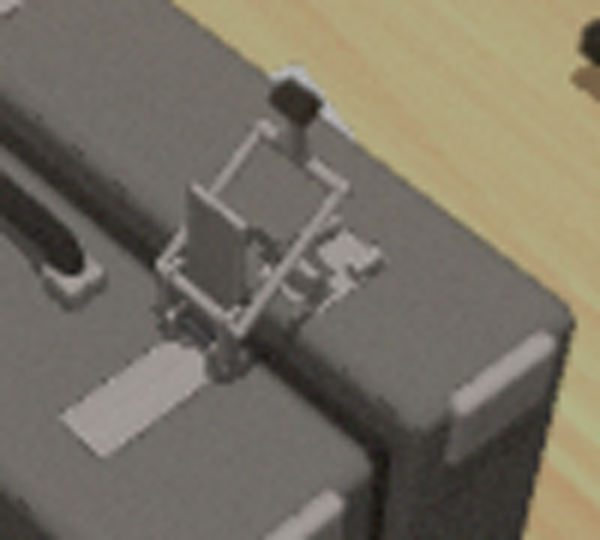

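View pics/side0z.png

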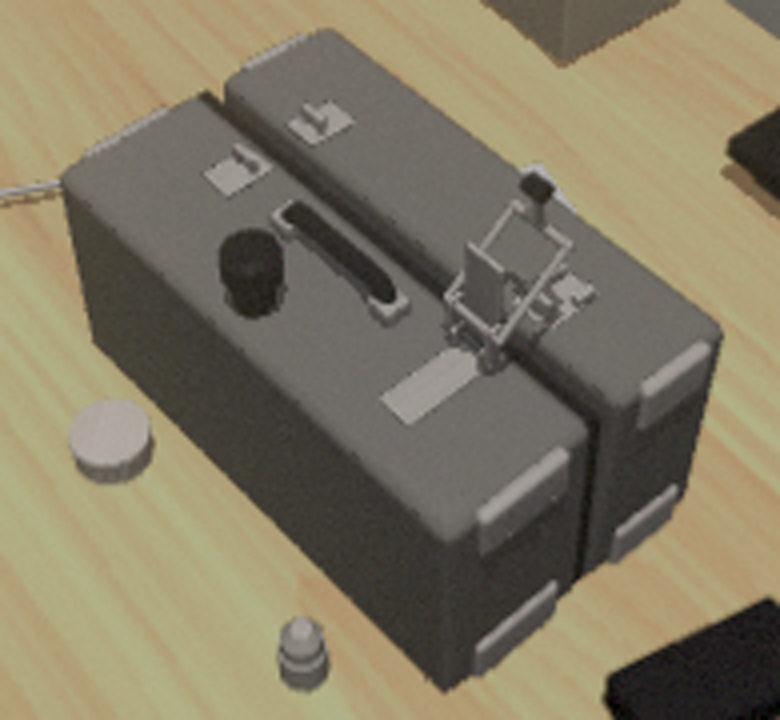

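```bash
cat > h.py <<'E'
import numpy as np, cv2
from scipy.spatial.transform import Rotation as R
from scipy.optimize import least_squares
CAM={}
def cams():
    import pickle,os
    if not os.path.exists('cam.pkl'):
        from workcell import ctrl
        d={n:ctrl.snapshot(n) for n in('side','top')}
        pickle.dump({n:{k:np.array(v[k]) for k in('mtx','dist_coeffs','origin','orientation')} for n,v in d.items()},open('cam.pkl','wb'))
    return pickle.load(open('cam.pkl','rb'))
C=cams()
def proj(n,P):
    c=C[n]; Rw=R.from_rotvec(c['orientation']).as_matrix().T
    rv=cv2.Rodrigues(Rw)[0]; t=-Rw@c['origin']
    return cv2.projectPoints(np.atleast_2d(np.array(P,float)),rv,t,c['mtx'],c['dist_coeffs'])[0][:,0]
def case2w(p,pose):
    x,y,a=pose; p=np.atleast_2d(np.array(p,float))
    c,s=np.cos(a),np.sin(a)
    return np.c_[x+c*p[:,0]-s*p[:,1], y+s*p[:,0]+c*p[:,1], p[:,2]]
def lid2case(p,a=0.06,x0=0.):
    p=np.atleast_2d(np.array(p,float)); c,s=np.cos(a),np.sin(a)
    x=p[:,0]-x0
    return np.c_[x0+x*c+p[:,2]*s, p[:,1], p[:,2]*c-x*s]
E
cat > fit.py <<'E'
from h import *
B=[((-.095,.17,.16),'side',(166,194.5)),((-.095,-.17,.16),'side',(260,285)),((-.095,-.17,0),'side',(261,322)),((-.006,-.17,.16),'side',(297,259)),((-.006,.17,.16),'side',(201,174)),
((-.095,.17,.16),'top',(194,256)),((-.095,-.17,.16),'top',(329.6,247.4)),((-.006,.17,.16),'top',(192.4,213)),((-.006,-.17,.16),'top',(326,207.4))]
L=[((.095,-.17,.16),'side',(330,234)),((.095,.17,.16),'side',(232.5,158)),((.095,.17,.16),'top',(189.6,173.4)),((.095,-.17,.16),'top',(323,166))]
pts=[(p,n,q) for p,n,q in B]+[(lid2case(p)[0],n,q) for p,n,q in L]
def res(v):
    return np.concatenate([proj(n,case2w(p,v[:3]))[0]-q for p,n,q in pts])
r=least_squares(res,[.53,.1,.05],loss='soft_l1',x_scale=[.01,.01,.01])
print(r.x); 
for (p,n,q),e in zip(pts,r.fun.reshape(-1,2)): print(n,np.round(p,3),e.round(1))
# handle ends, pivot check
for nm,p in dict(h1=(-.03,.05,.185),h2=(-.03,-.05,.185),piv=(-.018,-.095,.174)).items():
    for n in('side','top'): print(nm,n,proj(n,case2w(p,r.x))[0].round(1))
E
python3 fit.py
```

```text
[0.53143226 0.07894976 0.05353462]
side [-0.095  0.17   0.16 ] [-0.8 -3.7]
side [-0.095 -0.17   0.16 ] [ 2.6 -0.5]
side [-0.095 -0.17   0.   ] [0.9 2.7]
side [-0.006 -0.17   0.16 ] [-1.9  0.6]
side [-0.006  0.17   0.16 ] [-4.7 -0.5]
top [-0.095  0.17   0.16 ] [-1.9 -2.6]
top [-0.095 -0.17   0.16 ] [ 1.4 -0.7]
top [-0.006  0.17   0.16 ] [-1.6  3.7]
top [-0.006 -0.17   0.16 ] [2.9 3. ]
side [ 0.104 -0.17   0.154] [ 1.2 -0.5]
side [0.104 0.17  0.154] [-0.9 -2.5]
top [0.104 0.17  0.154] [ 0.  -1.2]
top [ 0.104 -0.17   0.154] [2.8 0.4]
h1 side [218.4 198.1]
h1 top [240.1 224.5]
h2 side [247.6 223.8]
h2 top [281.9 222.5]
piv side [266.1 236.7]
piv top [299.7 216.7]
```

```bash
cat > ov.py <<'E'
from h import *
import sys
def overlay(pose,imgs,tag,segs,box={'side':(150,150,345,330,4),'top':(180,155,340,275,5)}):
    for n,f in imgs.items():
        x0,y0,x1,y1,k=box[n]
        a=cv2.imread(f)[y0:y1,x0:x1]; a=cv2.resize(a,None,fx=k,fy=k,interpolation=cv2.INTER_CUBIC)
        for s,c in segs:
            q=(proj(n,case2w(s,pose))-[x0,y0]+.5)*k
            cv2.polylines(a,[q.round().astype(int)],False,c,1,cv2.LINE_AA)
        cv2.imwrite(f'pics/{tag}_{n}.png',a)
def rect(x0,x1,y0,y1,z): return [(x0,y0,z),(x1,y0,z),(x1,y1,z),(x0,y1,z),(x0,y0,z)]
E
cat > o1.py <<'E'
from ov import *
pose=eval(sys.argv[1])
segs=[(rect(-.095,-.006,-.17,.17,.16),(0,0,255)),(rect(-.095,-.006,-.17,.17,0),(0,0,255)),
(lid2case(rect(.006,.095,-.17,.17,.16)),(0,255,0)),([(-.03,-.05,.185),(-.03,.05,.185)],(255,0,0)),([(-.018,-.115,.174),(-.018,-.075,.174)],(255,255,0)),
(lid2case(rect(.021,.026,-.106,-.084,.1745)),(255,0,255)),([(-.018,-.095,.174),(-.018,-.095,.16)],(255,255,0))]
overlay(pose,{'side':'pics/side0.png','top':'pics/top0.png'},sys.argv[2],segs)
E
python3 o1.py "(.5314,.0789,.0535)" ov1
```

```text
(no output)
```

View pics/ov1_top.png

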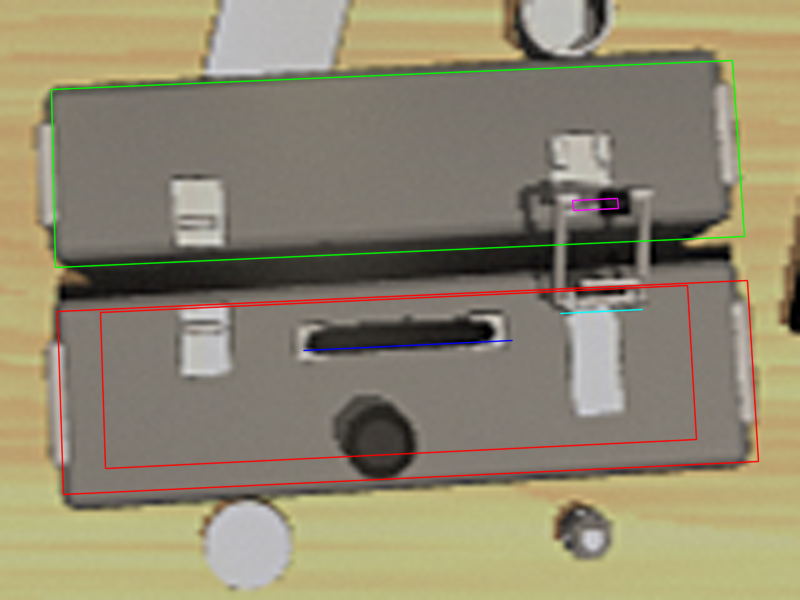

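View pics/ov1_side.png

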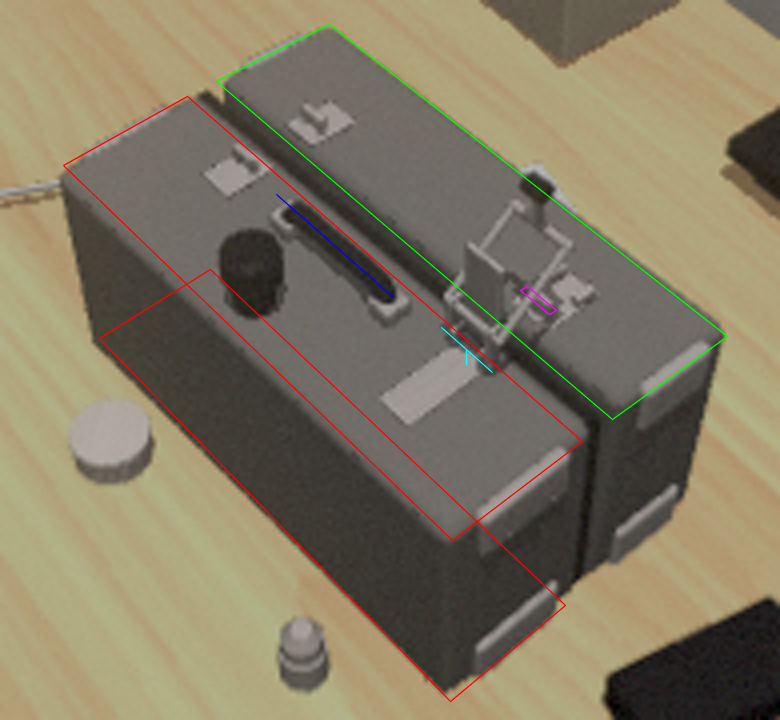

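```bash
python3 - <<'E'
import cv2
a=cv2.imread("pics/top0.png")[178:242,280:340]; cv2.imwrite("pics/tz.png",cv2.resize(a,None,fx=9,fy=9,interpolation=cv2.INTER_CUBIC))
a=cv2.imread("pics/side0.png")[185:255,245:315]; cv2.imwrite("pics/sz.png",cv2.resize(a,None,fx=8.5,fy=8.5,interpolation=cv2.INTER_CUBIC))
E
```

```text
(no output)
```

View pics/tz.png

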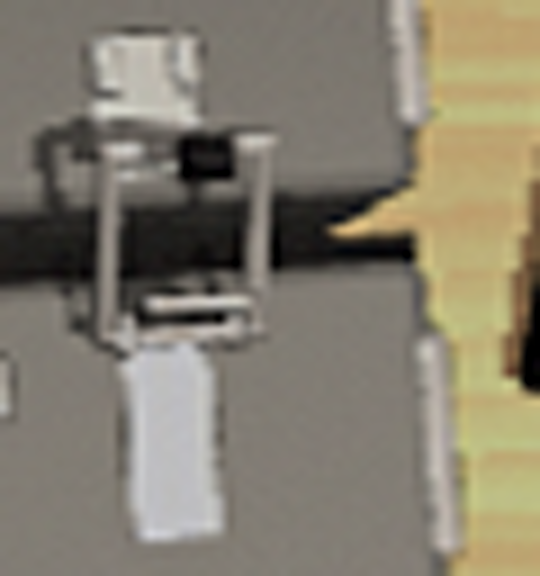

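View pics/sz.png

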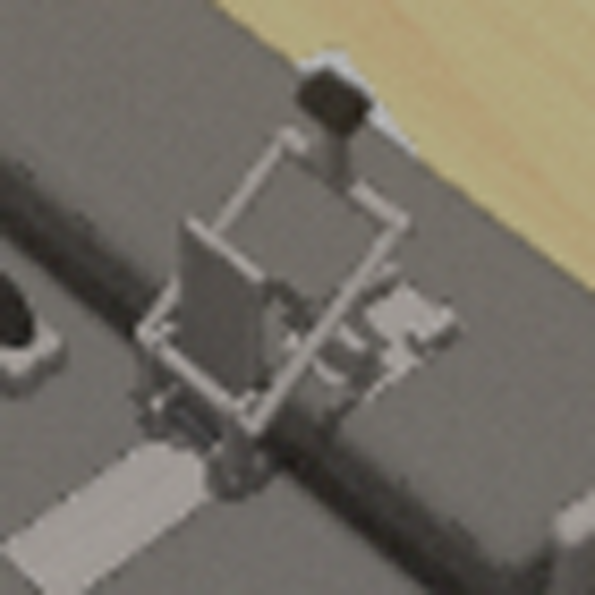

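```bash
cat > fit2.py <<'E'
from h import *
def rot(v,th): x,z=v; return np.array([x*np.cos(th)+z*np.sin(th), -x*np.sin(th)+z*np.cos(th)])
PIV=np.array([-.018,.174])
def model(th,be):
    # be: loop pitch angle (up positive, loop x dir = (cos be, sin be))
    pin=PIV+rot((-.018,-.001),th)
    lx=np.array([np.cos(be),np.sin(be)]); lz=np.array([-np.sin(be),np.cos(be)])
    P=lambda xz,y=0.:np.array([xz[0],-.095+y,xz[1]])
    bar=pin+.06*lx-.0055*lz; kn=bar+.018*lx+.026*lz; tip=PIV+rot((-.062,.005),th)
    return dict(knob=P(kn),barL=P(bar,.0195),barR=P(bar,-.0195),bar=P(bar),levL=P(tip,.013),levR=P(tip,-.013),lev=P(tip),pinL=P(pin,.0195),pinR=P(pin,-.0195),pin=P(pin),piv=P(PIV))
if __name__=='__main__':
    T=lambda u,v:(280+u/9-.45,178+v/9-.45); S=lambda u,v:(245+u/8.5-.45,185+v/8.5-.45)
    obs=[('knob','top',T(206,157)),('lev','top',T(197,301)),('pinL','top',T(108,337)),('pinR','top',T(260,330)),('barL','top',T(115,150)),('barR','top',T(262,140)),
    ('knob','side',S(335,100)),('barL','side',S(291,138)),('barR','side',S(402,219)),('levL','side',S(190,222)),('levR','side',S(265,278)),('pinL','side',S(148,330)),('pinR','side',S(256,420))]
    def res(v,full=True):
        m=model(v[3],v[4])
        return np.concatenate([proj(n,case2w(m[k],v[:3]))[0]-q-(v[5:7] if n=='top' else v[7:9]) for k,n,q in obs]+[v[5:9]*1.0])
    r=least_squares(res,[.535,.08,.06,1.75,.6,0,0,0,0],x_scale=[.01,.01,.01,.1,.1,1,1,1,1],loss='soft_l1')
    print(r.x.round(4))
    for (k,n,q),e in zip(obs,r.fun.reshape(-1,2)): print(k,n,e.round(2))
    m=model(*r.x[3:5])
    for k in('knob','bar','lev','pin','piv'): print(k,(m[k]*1000).round(1),(case2w(m[k],r.x[:3])[0]*1000).round(1))
E
python3 fit2.py
```

```text
[ 0.5364  0.0813  0.0729  1.5918  0.7657  0.1763 -0.3477 -0.3591  0.015 ]
knob top [ 0.2 -0. ]
lev top [0.71 0.14]
pinL top [-0.04 -0.08]
pinR top [-0.62 -0.37]
barL top [-0.34 -0.03]
barR top [ 0.3 -0. ]
knob side [ 0.11 -0.05]
barL side [-0.27 -0.35]
barR side [0.07 0.41]
levL side [-0.2  -0.83]
levR side [-0.06 -0.26]
pinL side [-0.13  0.44]
pinR side [0.14 0.6 ]
knob [ 23.4 -95.  260.9] [566.7 -11.7 260.9]
bar [ 28.4 -95.  229.6] [571.7 -11.3 229.6]
lev [-11.7 -95.  235.9] [531.6 -14.3 235.9]
pin [-18.6 -95.  192. ] [524.7 -14.8 192. ]
piv [-18. -95. 174.] [525.4 -14.7 174. ]
```

```bash
cat > o2.py <<'E'
from ov import *
pose=(.5364,.0813,.0729)
G=(0,255,0);Rr=(0,0,255)
k=.021
def kp(d):
    o=k+d
    return [(lid2case(rect(o-.006,o+.005,-.106,-.084,.1745)),(255,0,255)),(lid2case(rect(o+.014,o+.028,-.109,-.103,.169)),(255,255,0)),(lid2case(rect(o+.014,o+.028,-.087,-.081,.169)),(255,255,0))]
for d in(0,):
  segs=kp(d)+[([(-.018,-.115,.174),(-.018,-.075,.174)],Rr),(lid2case([(.006,-.17,.16),(.006,.0,.16)]),G),(lid2case([(.095,-.17,.16),(.095,.0,.16)]),G)]
  overlay(pose,{'side':'pics/side0.png','top':'pics/top0.png'},'kp',segs,{'side':(245,185,315,255,8.5),'top':(280,178,340,242,9)})
overlay(pose,{'side':'pics/side0.png','top':'pics/top0.png'},'ov2',[(rect(-.1,-.0,-.17,.17,.16),Rr),(lid2case(rect(.006,.095,-.17,.17,.16)),G),([(-.03,-.05,.185),(-.03,.05,.185)],(255,0,0))])
E
python3 o2.py
```

```text
(no output)
```

View pics/kp_top.png

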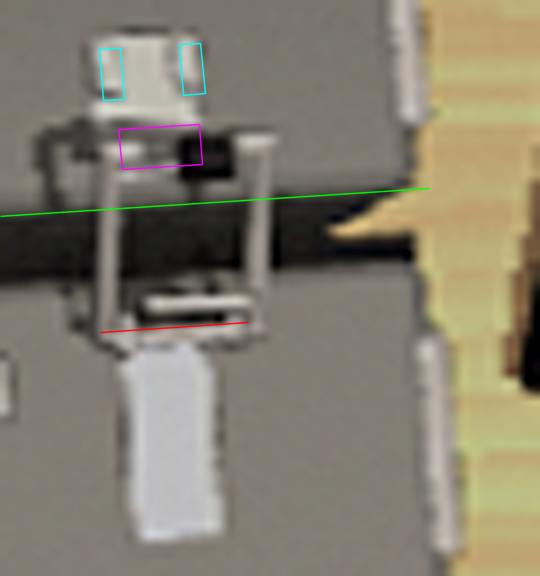

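View pics/kp_side.png

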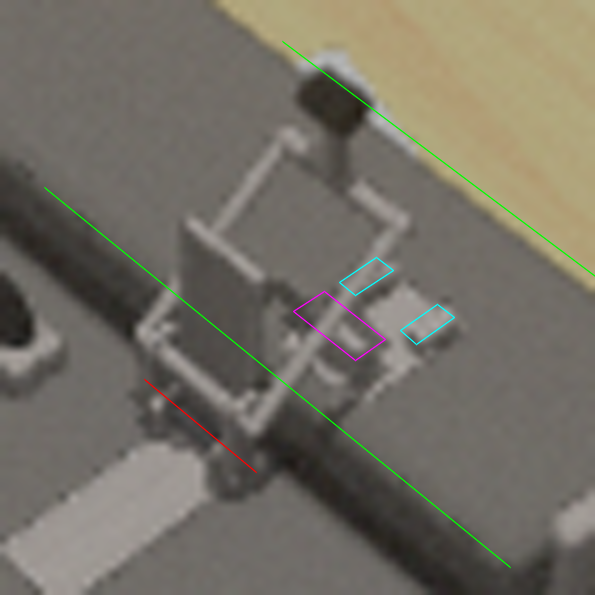

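View pics/ov2_top.png

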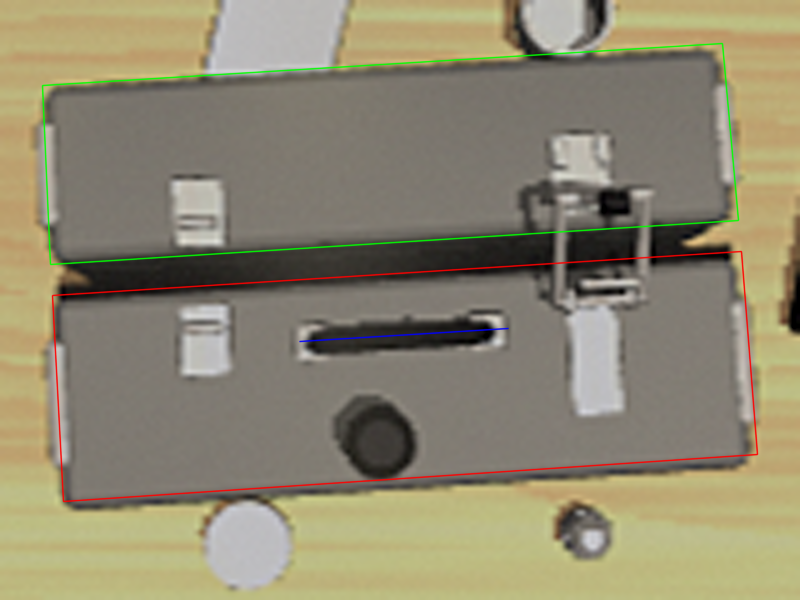

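```bash
cat > plan.py <<'E'
# usage: goal TCP (m world), yaw, and tilt; prints remaining shift in tool axes (cm) and turn (rad)
from h import *
from workcell import ctrl
YAW=.068
def goalR(yaw=YAW,sg=1,tilt=0):
    ex=np.array([np.cos(yaw),np.sin(yaw),0]); ey=np.array([-np.sin(yaw),np.cos(yaw),0])
    y=np.array([0,0,-1.]); z=sg*ey; x=np.cross(y,z)
    M=np.c_[x,y,z]
    return R.from_rotvec(ey*tilt)*R.from_matrix(M)
def rep(goal=None,yaw=YAW,sg=1,tilt=0):
    s=ctrl.read_state(); Rt=R.from_rotvec(s['tool_rot']); p=np.array(s['ee_pos'])
    print('t %.2f'%s['time_s'],'p',(p*1000).round(1),'gap %.1f'%(s['finger_gap']*1000),'F',s['ft_force'].round(1),'M',s['moment'].round(2),'q',s['joint_positions'].round(2))
    print('axes x',Rt.as_matrix()[:,0].round(3),'y',Rt.as_matrix()[:,1].round(3),'z',Rt.as_matrix()[:,2].round(3))
    if goal is not None:
        print('shift cm (tool)',(Rt.inv().apply(np.array(goal)-p)*100).round(2),'turn',(Rt.inv()*goalR(yaw,sg,tilt)).as_rotvec().round(3))
    return s
E
python3 -c "
from plan import *
rep((.5667,-.0117,.345))
rep((.5667,-.0117,.345),sg=-1)"
```

```text
t 0.20 p [131.4 559.4 252.6] gap 85.4 F [ 0.1 -0.2  0.2] M [0.01 0.13 0.08] q [ 1.19  0.21  1.54 -0.    1.39 -0.15]
axes x [ 0.973 -0.229 -0.   ] y [-0.    -0.001 -1.   ] z [ 0.229  0.973 -0.001]
shift cm (tool) [ 55.44  -9.19 -45.65] turn [ 0.001 -0.299 -0.   ]
t 0.20 p [131.4 559.4 252.6] gap 85.4 F [ 0.1 -0.2  0.2] M [0.01 0.13 0.08] q [ 1.19  0.21  1.54 -0.    1.39 -0.15]
axes x [ 0.973 -0.229 -0.   ] y [-0.    -0.001 -1.   ] z [ 0.229  0.973 -0.001]
shift cm (tool) [ 55.44  -9.19 -45.65] turn [1.000e-03 2.843e+00 2.000e-03]
```

```bash
python3 -m creep '[[[4,0,-5,0,0,-0.15,0],[4,1,-4,-3,0,-0.15,0],[4,3.3,0,-5,0,0,0],[4,3.3,0,-5,0,0,0],[4,3.3,0,-5,0,0,0]]]' 20; python3 -c "
from plan import *
rep((.5667,-.0117,.345))"
```

```text
time_s: 0.82
ee_pos: [0.2507, 0.3848, 0.3443]
tool_rot: [-1.574, -0.069, 0.069]
ft_force: [1.2, -0.7, 0.6]
finger_gap: 0.0403
t 0.82 p [250.7 384.8 344.3] gap 40.3 F [ 1.2 -0.7  0.6] M [ 0.02 -0.02  0.05] q [ 0.81 -0.1   1.68 -0.    1.57 -0.85]
axes x [0.996 0.088 0.   ] y [ 0.001 -0.004 -1.   ] z [-0.088  0.996 -0.004]
shift cm (tool) [ 28.     0.11 -42.27] turn [0.004 0.02  0.   ]
```

```bash
python3 -m creep '[[[4,3.4,0,-5.1,0,0.02,0],[4,3.4,0,-5.1,0,0,0],[4,3.4,0,-5.1,0,0,0],[4,3.4,0,-5.1,0,0,0],[4,3.4,0,-5.1,0,0,0]]]' ; python3 -c "
from plan import *
rep((.5667,-.0117,.345))"
```

```text
time_s: 1.45
ee_pos: [0.4409, 0.1364, 0.3458]
tool_rot: [-1.572, -0.057, 0.051]
ft_force: [0.2, 1.2, 0.8]
finger_gap: 0.04
t 1.45 p [440.9 136.4 345.8] gap 40.0 F [0.2 1.2 0.8] M [ 0.04 -0.02  0.08] q [ 0.11 -0.1   1.68 -0.    1.56 -1.53]
axes x [0.998 0.069 0.004] y [ 0.004 -0.002 -1.   ] z [-0.069  0.998 -0.002]
shift cm (tool) [ 11.53   0.16 -15.64] turn [0.002 0.001 0.004]
```

```bash
python3 -m creep '[[[4,3.6,0,-4.9,0,0,0],[4,3.6,0,-4.9,0,0,0],[4,3.0,0,-4.2,0,0,0],[4,1.2,0,-1.5,0,0,0],[4,0,0,0,0,0,0]]]' ; python3 - <<'E'
from plan import *
for n in("side","top"):
    d=ctrl.snapshot(n); cv2.imwrite(f"pics/{n}1.png",d["frame"][:,:,::-1])
a=cv2.imread("pics/side1.png")[165:255,235:335]; b=cv2.resize(a,None,fx=6,fy=6,interpolation=cv2.INTER_CUBIC)
cv2.imwrite("pics/s1.png",b)
rep((.5667,-.0117,.345))
E
```

```text
time_s: 2.08
ee_pos: [0.5688, -0.019, 0.3449]
tool_rot: [-1.571, -0.05, 0.047]
ft_force: [-0.8, 0.2, 0.2]
finger_gap: 0.0403
t 2.17 p [568.  -17.5 345.2] gap 39.9 F [ 0.9  1.  -0.2] M [-0.02  0.05 -0.03] q [-0.18  0.14  1.44  0.    1.57 -1.82]
axes x [0.998 0.064 0.002] y [ 0.002 -0.    -1.   ] z [-0.064  0.998 -0.   ]
shift cm (tool) [-0.1   0.02  0.59] turn [ 0.    -0.004  0.002]
```

View pics/s1.png

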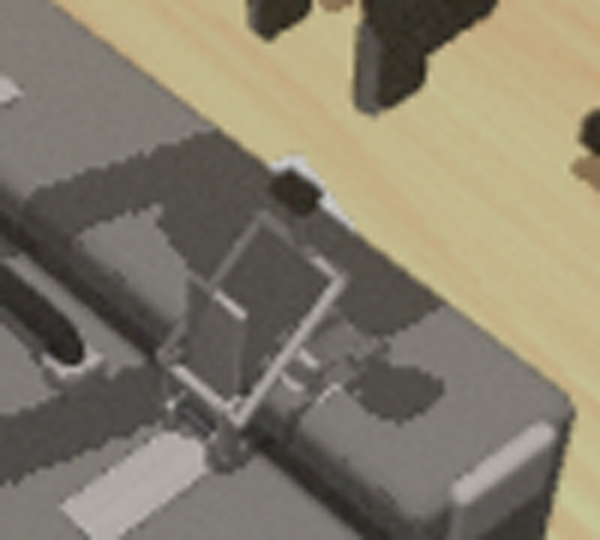

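```bash
python3 -m creep '[[[4,-0.1,2,0.6,0,0,0],[4,0,2,0,0,0,0],[4,0,1,0,0,0,0],[4,0,0.7,0,0,0,0],[4,0,0,0,0,0,0]]]' ; python3 - <<'E'
from plan import *
rep((.5667,-.0117,.273))
for n in("side","top"):
    d=ctrl.snapshot(n); cv2.imwrite(f"pics/{n}2.png",d["frame"][:,:,::-1])
a=cv2.imread("pics/side2.png")[165:255,235:335]; b=cv2.resize(a,None,fx=6,fy=6,interpolation=cv2.INTER_CUBIC)
a=cv2.imread("pics/top2.png")[165:255,260:350]; b2=cv2.resize(a,None,fx=6,fy=6,interpolation=cv2.INTER_CUBIC)
cv2.imwrite("pics/s2.png",b);cv2.imwrite("pics/t2.png",b2)
rep((.5667,-.0117,.273))
E
```

```text
time_s: 2.8
ee_pos: [0.5641, -0.0043, 0.2895]
tool_rot: [-1.569, -0.062, 0.053]
ft_force: [-0.3, 0.3, 0.5]
finger_gap: 0.0402
t 2.80 p [564.1  -4.3 289.5] gap 40.2 F [-0.3  0.3  0.5] M [-0.02  0.01 -0.03] q [-0.16  0.15  1.53  0.    1.45 -1.81]
axes x [0.997 0.073 0.006] y [ 0.006  0.001 -1.   ] z [-0.073  0.997  0.001]
shift cm (tool) [ 0.2   1.66 -0.76] turn [-0.001  0.005  0.006]
t 2.90 p [564.7  -4.7 290.4] gap 39.9 F [-0.5  1.  -1.7] M [-0.06 -0.07 -0.01] q [-0.16  0.15  1.53  0.    1.45 -1.81]
axes x [0.997 0.073 0.007] y [ 0.007  0.001 -1.   ] z [-0.073  0.997  0.   ]
shift cm (tool) [ 0.13  1.74 -0.72] turn [-0.     0.005  0.007]
```

View pics/s2.png

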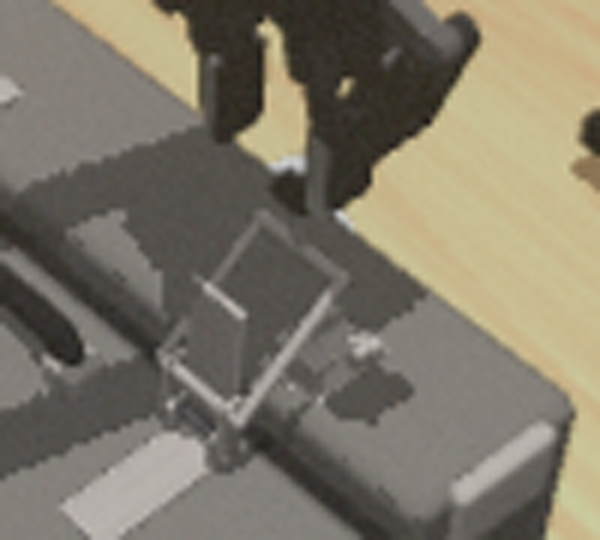

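View pics/t2.png

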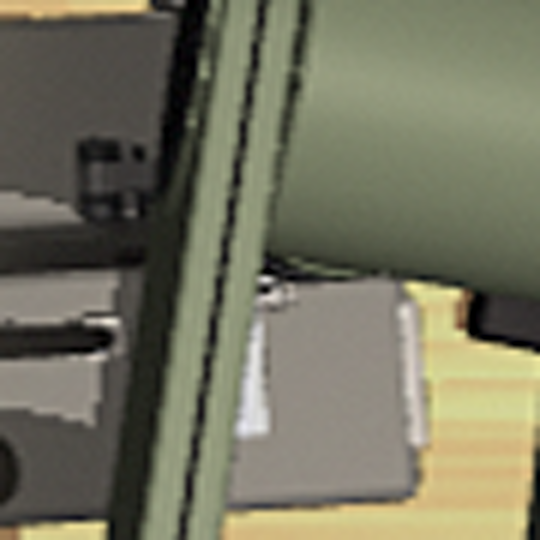

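```bash
python3 -m creep '[[[4,0.15,0,-0.75,0,0,-0.006],[4,0,0,0,0,0,0],[4,0,0.9,0,0,0,0],[4,0,0.8,0,0,0,0],[4,0,0,0,0,0,0]]]' ; python3 - <<'E'
from plan import *
rep((.5667,-.0117,.273))
d=ctrl.snapshot("side"); cv2.imwrite(f"pics/side3.png",d["frame"][:,:,::-1])
a=cv2.imread("pics/side3.png")[165:255,235:335]; b=cv2.resize(a,None,fx=6,fy=6,interpolation=cv2.INTER_CUBIC)
cv2.imwrite("pics/s3.png",b)
rep((.5667,-.0117,.273))
E
```

```text
time_s: 3.52
ee_pos: [0.5679, -0.0133, 0.2734]
tool_rot: [-1.57, -0.069, 0.044]
ft_force: [-0.3, 0.5, -0.5]
finger_gap: 0.0402
t 3.52 p [567.9 -13.3 273.4] gap 40.2 F [-0.3  0.5 -0.5] M [ 0.03 -0.   -0.03] q [-0.18  0.17  1.55  0.    1.41 -1.82]
axes x [0.997 0.072 0.016] y [ 0.016  0.001 -1.   ] z [-0.072  0.997 -0.   ]
shift cm (tool) [-0.1   0.03  0.17] turn [0.    0.004 0.016]
t 3.58 p [568.  -13.4 273.8] gap 40.3 F [-1.1  0.6  0.3] M [ 0.02 -0.04 -0.02] q [-0.18  0.17  1.55  0.    1.41 -1.82]
axes x [0.997 0.072 0.016] y [ 0.016  0.001 -1.   ] z [-0.072  0.997 -0.   ]
shift cm (tool) [-0.12  0.07  0.17] turn [0.    0.004 0.016]
```

View pics/s3.png

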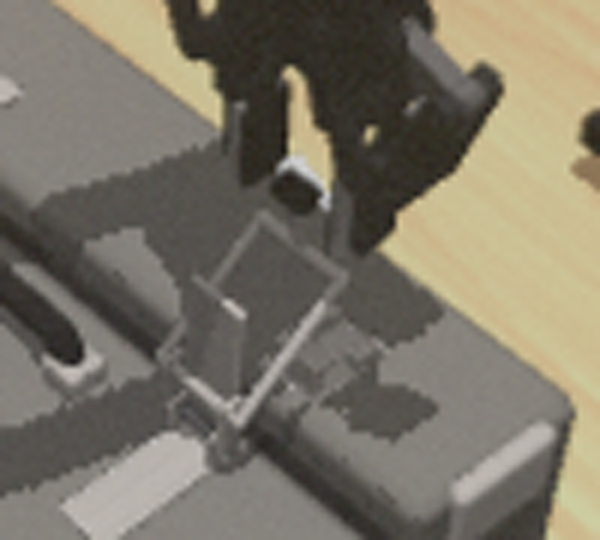

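```bash
python3 -m creep '[[[2.4,-0.1,0,0.15,0,0,0.016],[1.0,0,0,0,0,0,0],[1.0,0,0,0,0,0,0],[1.0,0,0,0,0,0,0],[1.0,0,0,0,0,0,0]]]' 20; python3 - <<'E'
from plan import *
rep((.5667,-.0117,.273))
d=ctrl.snapshot("side"); cv2.imwrite(f"pics/side4.png",d["frame"][:,:,::-1])
a=cv2.imread("pics/side4.png")[165:255,235:335]; b=cv2.resize(a,None,fx=6,fy=6,interpolation=cv2.INTER_CUBIC)
cv2.imwrite("pics/s4.png",b)
E
```

```text
time_s: 4.2
ee_pos: [0.5669, -0.0109, 0.274]
tool_rot: [-1.569, -0.057, 0.058]
ft_force: [0.2, 0.2, 0.8]
finger_gap: 0.0129
t 4.20 p [566.9 -10.9 274. ] gap 12.9 F [0.2 0.2 0.8] M [0.07 0.04 0.01] q [-0.17  0.17  1.54  0.    1.43 -1.82]
axes x [ 0.997  0.073 -0.001] y [-0.001  0.001 -1.   ] z [-0.073  0.997  0.001]
shift cm (tool) [-0.03  0.1  -0.08] turn [-0.001  0.005 -0.001]
```

View pics/s4.png

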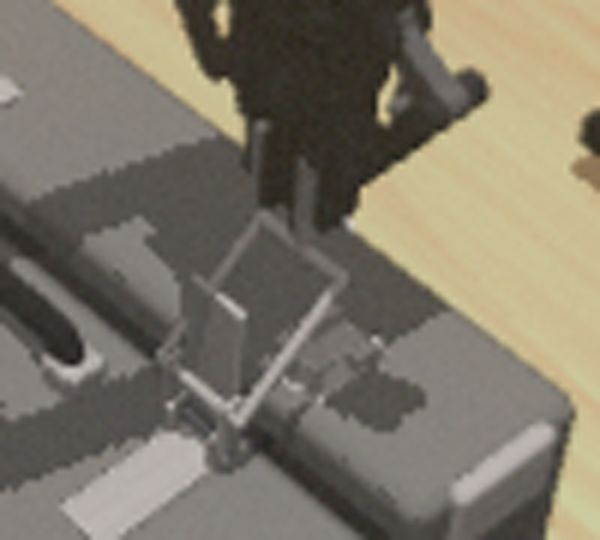

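```bash
cat > o3.py <<'E'
from ov import *
import cv2
pose=(.5364,.0813,.0729)
def box(x0,x1,y0,y1,z0,z1,c):
    return [(lid2case(rect(x0,x1,y0,y1,z1)),c),(lid2case(rect(x0,x1,y0,y1,z0)),c)]+[(lid2case([(x,y,z0),(x,y,z1)]),c) for x in(x0,x1) for y in(y0,y1)]
ims=[]
for d in(-.005,0,.005):
    o=.021+d
    segs=box(o-.006,o+.005,-.106,-.084,.1705,.1745,(255,0,255))+box(o+.014,o+.028,-.109,-.103,.16,.169,(255,255,0))+box(o+.014,o+.028,-.087,-.081,.16,.169,(255,255,0))
    overlay(pose,{'side':'pics/side0.png','top':'pics/top0.png'},'k',segs,{'side':(265,205,305,245,10),'top':(282,178,318,210,10)})
    ims.append((cv2.imread('pics/k_side.png'),cv2.imread('pics/k_top.png')))
raw=[]
overlay(pose,{'side':'pics/side0.png','top':'pics/top0.png'},'k',[],{'side':(265,205,305,245,10),'top':(282,178,318,210,10)})
import numpy as np
r=(cv2.imread('pics/k_side.png'),cv2.imread('pics/k_top.png'))
cv2.imwrite('pics/ks.png',np.vstack([np.hstack([r[0],ims[0][0]]),np.hstack([ims[1][0],ims[2][0]])])[:,:])
cv2.imwrite('pics/kt.png',np.vstack([np.hstack([r[1],ims[0][1]]),np.hstack([ims[1][1],ims[2][1]])]))
E
python3 o3.py; python3 -c "
import cv2
for f in('ks','kt'):
    a=cv2.imread(f'pics/{f}.png'); s=min(800/a.shape[1],600/a.shape[0]); cv2.imwrite(f'pics/{f}.png',cv2.resize(a,None,fx=s,fy=s,interpolation=cv2.INTER_AREA))"
```

```text
(no output)
```

View pics/ks.png

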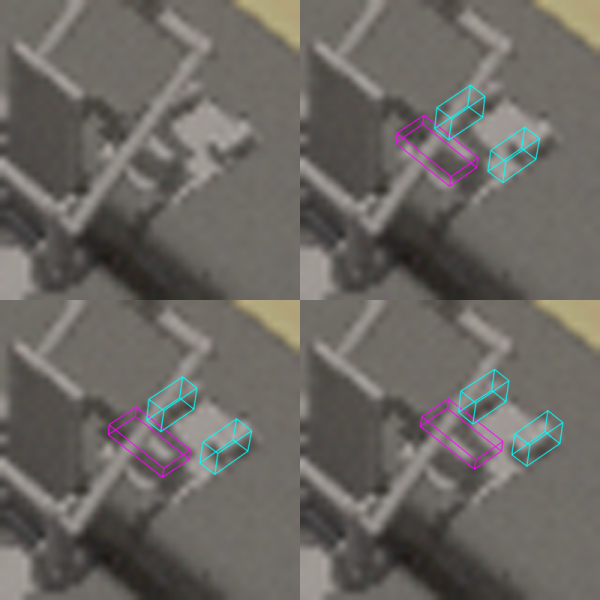

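View pics/kt.png

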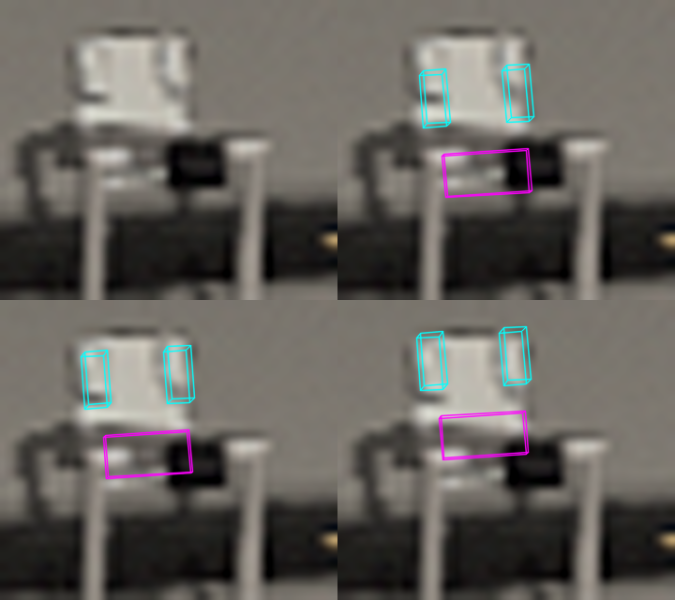

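```bash
cat > kin.py <<'E'
from fit2 import *
def solve_bar(b,th0,be0):
    f=lambda v:(model(*v)['bar'][[0,2]]-b)*1e3
    return least_squares(f,[th0,be0]).x
def solve_knob(k,th0,be0):
    f=lambda v:(model(*v)['knob'][[0,2]]-k)*1e3
    return least_squares(f,[th0,be0],bounds=([0,-1.5],[2.9,1.5])).x
if __name__=='__main__':
    v=(1.592,.766)
    k0=model(*v)['knob']
    for b in [(.0284,.2296),(.035,.215),(.041,.200),(.041,.19),(.041,.184),(.041,.178),(.041,.172),(.041,.166),(.041,.162),(.036,.162),(.036,.164)]:
        v=solve_bar(np.array(b),*v); m=model(*v)
        print(np.array(b)*1e3,'th %.2f be %.2f'%tuple(v),'knob',(m['knob'][[0,2]]*1e3).round(1),'d',((m['knob']-k0)[[0,2]]*1e3).round(1))
E
python3 kin.py
```

```text
[ 28.4 229.6] th 1.59 be 0.77 knob [ 23.4 260.8] d [-0. -0.]
[ 35. 215.] th 1.48 be 0.49 knob [ 38.8 246.4] d [ 15.4 -14.5]
[ 41. 200.] th 1.59 be 0.22 knob [ 52.8 229.4] d [ 29.4 -31.5]
[ 41. 190.] th 1.56 be 0.06 knob [ 57.5 217. ] d [ 34.1 -43.9]
[ 41. 184.] th 1.59 be -0.04 knob [ 60.1 209.2] d [ 36.7 -51.6]
[ 41. 178.] th 1.65 be -0.14 knob [ 62.5 201.2] d [ 39.1 -59.7]
[ 41. 172.] th 1.74 be -0.25 knob [ 64.8 192.9] d [ 41.4 -68. ]
[ 41. 166.] th 1.87 be -0.35 knob [ 66.7 184.4] d [ 43.4 -76.5]
[ 41. 162.] th 1.97 be -0.41 knob [ 67.9 178.7] d [ 44.5 -82.2]
[ 36. 162.] th 1.72 be -0.43 knob [ 63.2 178.2] d [ 39.8 -82.7]
[ 36. 164.] th 1.66 be -0.39 knob [ 62.6 181.1] d [ 39.2 -79.7]
```

```bash
cat > st.py <<'E'
from kin import *
from workcell import ctrl
from plan import YAW
import sys
T0=np.array([.5669,-.0112,.2738]); K0=np.array([23.4,260.9])/1e3
def est(th=1.6,be=0.,verbose=True):
    s=ctrl.read_state(); p=np.array(s['ee_pos']); d=p-T0
    # include tool tilt: knob is 13 mm ahead of the TCP along tool y
    M=R.from_rotvec(s['tool_rot']).as_matrix()
    d=d+.013*(M[:,1]-np.array([0,0,-1]))
    c,sn=np.cos(YAW),np.sin(YAW)
    dx=c*d[0]+sn*d[1]; dy=-sn*d[0]+c*d[1]
    k=K0+[dx,d[2]]
    best=None
    for t0 in(1.6,1.9,2.3):
      v=solve_knob(k,t0,be)
      m=model(*v)
      if best is None or abs(v[0]-th)<abs(best[0][0]-th): best=(v,m)
    v,m=best; f=s['ft_force']
    print('t %.2f'%s['time_s'],'knob',(k*1e3).round(1),'dy %.1f'%(dy*1e3),'bar',(m['bar'][[0,2]]*1e3).round(1),'th %.2f be %.2f'%tuple(v),'Fx %.1f Fy %.1f Fz %.1f'%(c*f[0]+sn*f[1],c*f[1]-sn*f[0],f[2]),'gap %.1f'%(s['finger_gap']*1e3),'z-axis',M[:,2].round(3),'y-axis',M[:,1].round(3))
    return k
E
python3 -c "
from st import *
est()"
python3 -m creep '[[[1,1.0,1.0,0,0,0,0],[1,1.0,1.0,0,0,0,0],[1,0.9,1.1,0,0,0,0],[1,0.5,1.2,0,0,0,0],[1,0,0,0,0,0,0]]]'; python3 -c "
from st import *
est()"
```

```text
t 4.25 knob [ 23.5 261.1] dy 0.3 bar [ 28.7 229.9] th 1.61 be 0.77 Fx 0.1 Fy 1.2 Fz -0.2 gap 13.3 z-axis [-0.073  0.997  0.001] y-axis [-0.001  0.001 -1.   ]
time_s: 4.88
ee_pos: [0.6051, -0.0081, 0.2291]
tool_rot: [-1.569, -0.06, 0.055]
ft_force: [0.5, 0.4, 1.3]
finger_gap: 0.0129
t 4.88 knob [ 61.7 216.2] dy 0.5 bar [ 45.1 189.3] th 1.79 be 0.05 Fx 0.5 Fy 0.4 Fz 1.3 gap 12.9 z-axis [-0.073  0.997  0.001] y-axis [ 0.003  0.001 -1.   ]
```

```bash
python3 - <<'E'
from st import *
d=ctrl.snapshot("side"); cv2.imwrite(f"pics/side5.png",d["frame"][:,:,::-1])
a=cv2.imread("pics/side5.png")[190:260,250:320]; b=cv2.resize(a,None,fx=8.5,fy=8.5,interpolation=cv2.INTER_CUBIC)
cv2.imwrite("pics/s5.png",b)
est()
E
```

```text
t 4.92 knob [ 61.6 216.7] dy 0.4 bar [ 45.1 189.7] th 1.78 be 0.06 Fx 0.3 Fy 0.6 Fz 0.5 gap 13.5 z-axis [-0.073  0.997  0.001] y-axis [ 0.003  0.001 -1.   ]
```

View pics/s5.png

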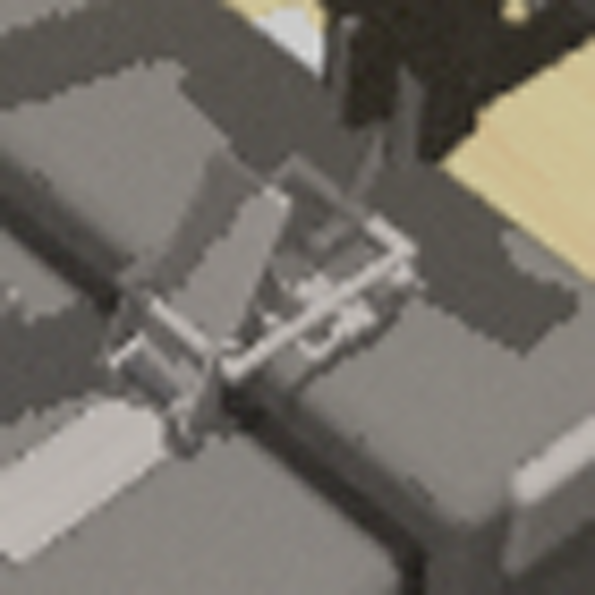

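```bash
cat > o5.py <<'E'
from ov import *
from kin import *
def seg(v):
    m=model(*v); th=v[0]
    out=[]
    for zz in(.003,.007):
        a=PIV+rot((-.005,zz),th); b=PIV+rot((-.062,zz),th)
        out.append(([(a[0],-.108,a[1]),(b[0],-.108,b[1]),(b[0],-.082,b[1]),(a[0],-.082,a[1])],(0,255,255)))
    out.append(([m['pinL'],m['barL'],m['barR'],m['pinR'],m['pinL']],(0,255,0)))
    out.append(([m['bar'],m['knob']],(0,0,255)))
    return out
def panel(f,name,vs,box=(250,190,320,260,5.5),pose=(.5364,.0813,.0729)):
    ims=[]
    for v in vs:
        overlay(pose,{'side':f},'tmp',seg(v) if v is not None else [],{'side':box}); ims.append(cv2.imread('pics/tmp_side.png'))
    cv2.imwrite(name,np.hstack(ims))
if __name__=='__main__':
    panel(sys.argv[1],sys.argv[2],eval(sys.argv[3]))
E
python3 o5.py pics/side5.png pics/s5o.png "[(1.79,.05),(2.2,.05)]"
```

```text
(no output)
```

View pics/s5o.png

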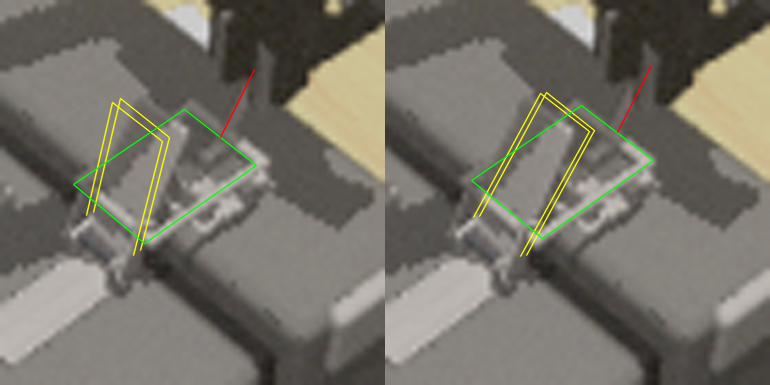

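```bash
python3 - <<'E'
import cv2,numpy as np
a=cv2.imread("pics/side5.png")[200:245,255:305]; b=cv2.resize(a,None,fx=13,fy=13,interpolation=cv2.INTER_CUBIC).astype(float)
b=np.clip((b-30)*1.7,0,255).astype(np.uint8); cv2.imwrite("pics/s5e.png",b)
from ov import *
from o5 import seg
ims=[]
for v in[(1.95,.05),(2.1,.05)]:
    overlay((.5364,.0813,.0729),{'side':'pics/side5.png'},'tmp',seg(v),{'side':(255,200,305,245,8)}); ims.append(cv2.imread('pics/tmp_side.png'))
cv2.imwrite('pics/s5f.png',np.hstack(ims))
E
```

```text
(no output)
```

View pics/s5e.png

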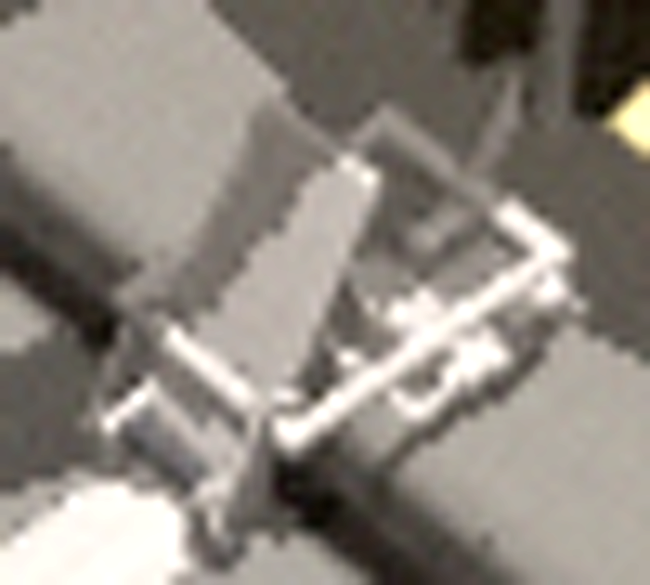

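View pics/s5f.png

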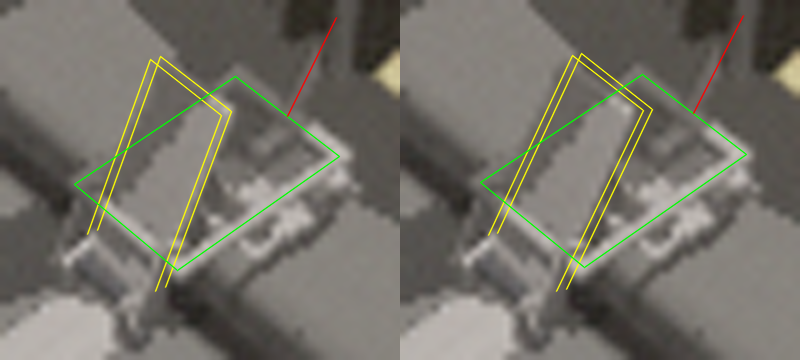

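```bash
sed -i 's/K0=np.array(\[23.4,260.9\])/K0=np.array([27.0,260.0])/' st.py && python3 -c "
from st import *
est()"
python3 -m creep '[[[1,-0.4,0.2,0,0,0,0],[1,-0.2,0.4,0,0,0,0],[1,0,0,0,0,0,0],[1,0,0,0,0,0,0],[1,0,0,0,0,0,0]]]'; python3 - <<'E'
from st import *
est()
d=ctrl.snapshot("side"); cv2.imwrite(f"pics/side6.png",d["frame"][:,:,::-1])
from o5 import panel
panel('pics/side6.png','pics/s6.png',[None,(1.8,-.04)],(255,195,305,245,8))
E
```

```text
t 4.92 knob [ 65.2 215.8] dy 0.4 bar [ 48.7 188.8] th 1.99 be 0.06 Fx 0.3 Fy 0.6 Fz 0.5 gap 13.5 z-axis [-0.073  0.997  0.001] y-axis [ 0.003  0.001 -1.   ]
time_s: 5.55
ee_pos: [0.5995, -0.0085, 0.2252]
tool_rot: [-1.569, -0.063, 0.05]
ft_force: [1.8, 2.3, 1.0]
finger_gap: 0.0131
t 5.55 knob [ 59.8 211.4] dy 0.5 bar [ 41.4 185.7] th 1.60 be -0.01 Fx 2.0 Fy 2.2 Fz 1.0 gap 13.1 z-axis [-0.072  0.997  0.   ] y-axis [ 0.008  0.001 -1.   ]
```

View pics/s6.png

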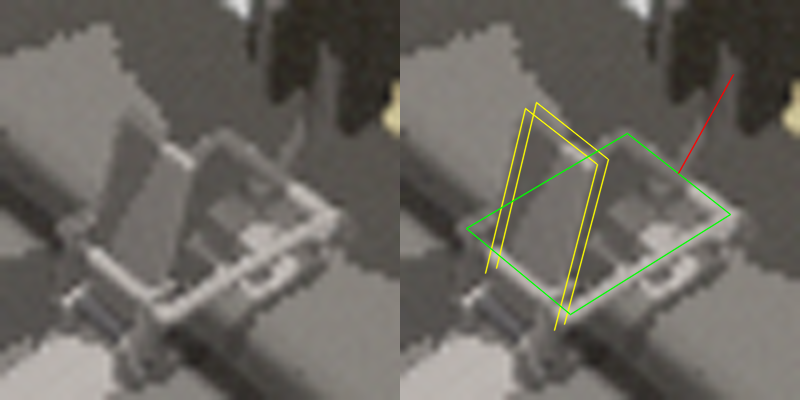

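```bash
python3 -m creep '[[[1,0.1,0.3,0,0,0,0],[1,0.1,0.3,0,0,0,0],[1,0.1,0.3,0,0,0,0],[1,0.05,0.2,0,0,0,0],[1,0,0,0,0,0,0]]]'; python3 -c "
from st import *
est()"
```

```text
time_s: 6.22
ee_pos: [0.6019, -0.0083, 0.2121]
tool_rot: [-1.569, -0.06, 0.054]
ft_force: [1.0, 1.9, 1.5]
finger_gap: 0.0128
t 6.22 knob [ 62.2 198.3] dy 0.5 bar [ 39.9 176. ] th 1.62 be -0.18 Fx 1.1 Fy 1.9 Fz 1.5 gap 12.8 z-axis [-0.072  0.997  0.001] y-axis [ 0.004  0.001 -1.   ]
```

```bash
python3 -m creep '[[[1,0.1,0.2,0,0,0,0],[1,0.1,0.2,0,0,0,0],[1,0,0,0,0,0,0],[1,0,0,0,0,0,0],[1,0,0,0,0,0,0]]]'; python3 - <<'E'
from st import *
est()
d=ctrl.snapshot("side"); cv2.imwrite(f"pics/side7.png",d["frame"][:,:,::-1])
from o5 import panel
panel('pics/side7.png','pics/s7.png',[None,(1.8,-.25)],(255,195,305,245,8))
E
```

```text
time_s: 6.85
ee_pos: [0.6032, -0.0082, 0.2075]
tool_rot: [-1.569, -0.058, 0.056]
ft_force: [-0.6, 1.1, 1.2]
finger_gap: 0.0132
t 6.85 knob [ 63.5 193.7] dy 0.5 bar [ 39.9 172.6] th 1.67 be -0.24 Fx -0.5 Fy 1.2 Fz 1.2 gap 13.2 z-axis [-0.072  0.997  0.001] y-axis [ 0.001  0.001 -1.   ]
```

View pics/s7.png

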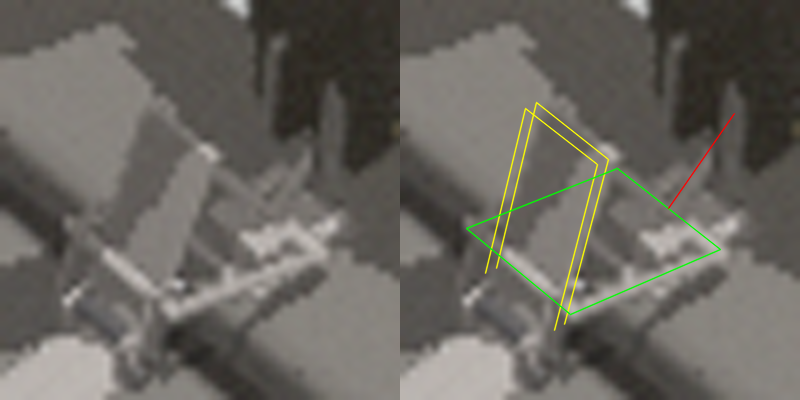

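```bash
sed -i 's/K0=np.array(\[27.0,260.0\])/K0=np.array([29.5,259.5])/' st.py; python3 -m creep '[[[1,0.0,0.2,0,0,0,0],[1,0.0,0.2,0,0,0,0],[1,0,0,0,0,0,0],[1,0,0,0,0,0,0],[1,0,0,0,0,0,0]]]'; python3 - <<'E'
from st import *
est()
E
```

```text
time_s: 7.52
ee_pos: [0.6038, -0.0082, 0.2035]
tool_rot: [-1.569, -0.059, 0.054]
ft_force: [-0.1, 0.7, 1.1]
finger_gap: 0.0135
t 7.53 knob [ 66.6 189.2] dy 0.5 bar [ 41.9 169.3] th 1.85 be -0.29 Fx -0.0 Fy 0.7 Fz 1.1 gap 13.5 z-axis [-0.072  0.997  0.001] y-axis [ 0.003  0.001 -1.   ]
```

```bash
python3 -m creep '[[[1,0.0,0.2,0,0,0,0],[1,0.0,0.2,0,0,0,0],[1,0,0,0,0,0,0],[1,0,0,0,0,0,0],[1,0,0,0,0,0,0]]]'; python3 - <<'E'
from st import *
est()
d=ctrl.snapshot("side"); cv2.imwrite(f"pics/side8.png",d["frame"][:,:,::-1])
from o5 import panel
panel('pics/side8.png','pics/s8.png',[None,(1.9,-.35)],(255,195,305,245,8))
E
```

```text
time_s: 8.15
ee_pos: [0.6041, -0.0082, 0.1993]
tool_rot: [-1.569, -0.06, 0.054]
ft_force: [-0.1, 1.1, 1.6]
finger_gap: 0.013
t 8.15 knob [ 66.8 185. ] dy 0.5 bar [ 41.3 166.4] th 1.88 be -0.34 Fx -0.1 Fy 1.1 Fz 1.6 gap 13.0 z-axis [-0.072  0.997  0.001] y-axis [ 0.004  0.001 -1.   ]
```

View pics/s8.png

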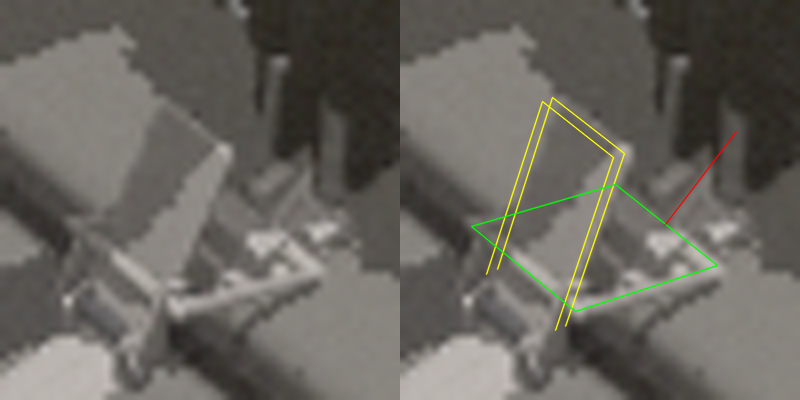

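```bash
python3 -m creep '[[[1,0.0,0.2,0,0,0,0],[1,0.0,0.15,0,0,0,0],[1,0,0,0,0,0,0],[1,0,0,0,0,0,0],[1,0,0,0,0,0,0]]]'; python3 - <<'E'
from st import *
est()
E
```

```text
time_s: 8.82
ee_pos: [0.6046, -0.0082, 0.1969]
tool_rot: [-1.57, -0.061, 0.053]
ft_force: [-0.1, 0.4, 1.7]
finger_gap: 0.013
t 8.82 knob [ 67.3 182.6] dy 0.5 bar [ 41.2 164.7] th 1.92 be -0.37 Fx -0.1 Fy 0.4 Fz 1.7 gap 13.0 z-axis [-0.072  0.997  0.   ] y-axis [ 0.005  0.001 -1.   ]
```

```bash
python3 -m creep '[[[1,0.0,0.2,0,0,0,0],[1,0.0,0.1,0,0,0,0],[1,0,0,0,0,0,0],[1,0,0,0,0,0,0],[1,0,0,0,0,0,0]]]'; python3 - <<'E'
from st import *
est()
d=ctrl.snapshot("side"); cv2.imwrite(f"pics/side9.png",d["frame"][:,:,::-1])
from o5 import panel
panel('pics/side9.png','pics/s9.png',[None,(1.95,-.4)],(255,195,305,245,8))
E
```

```text
time_s: 9.45
ee_pos: [0.6046, -0.0082, 0.1968]
tool_rot: [-1.57, -0.062, 0.052]
ft_force: [-0.5, 0.8, 3.3]
finger_gap: 0.0129
t 9.45 knob [ 67.4 182.5] dy 0.4 bar [ 41.3 164.7] th 1.92 be -0.37 Fx -0.4 Fy 0.9 Fz 3.3 gap 12.9 z-axis [-0.073  0.997 -0.   ] y-axis [ 0.006  0.    -1.   ]
```

View pics/s9.png

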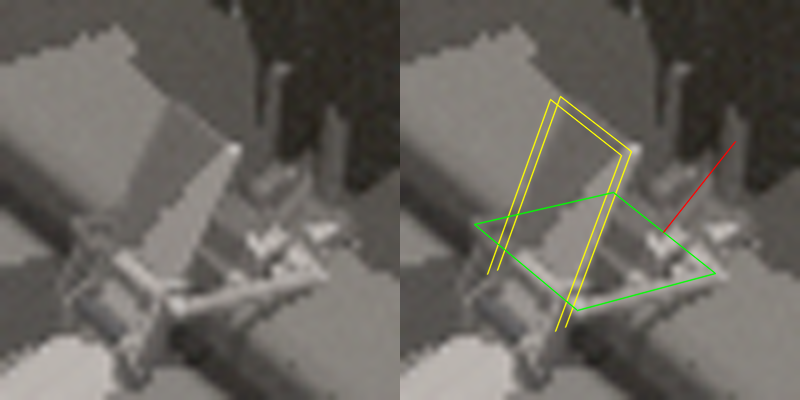

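```bash
python3 -m creep '[[[1,-0.2,0.05,0,0,0,0],[1,-0.2,0.05,0,0,0,0],[1,-0.1,0.05,0,0,0,0],[1,0,0,0,0,0,0],[1,0,0,0,0,0,0]]]'; python3 - <<'E'
from st import *
est()
E
```

```text
time_s: 10.12
ee_pos: [0.6025, -0.0084, 0.1967]
tool_rot: [-1.57, -0.068, 0.046]
ft_force: [2.2, 1.3, 2.3]
finger_gap: 0.0133
t 10.12 knob [ 65.4 182.4] dy 0.4 bar [ 39.1 164.8] th 1.81 be -0.37 Fx 2.3 Fy 1.1 Fz 2.3 gap 13.3 z-axis [-0.073  0.997 -0.001] y-axis [ 0.014  0.    -1.   ]
```

```bash
python3 -m creep '[[[1,-0.25,0.05,0,0,0,0.014],[1,-0.2,0.05,0,0,0,0],[1,-0.2,0,0,0,0,0],[1,0,0,0,0,0,0],[1,0,0,0,0,0,0]]]'; python3 - <<'E'
from st import *
est()
d=ctrl.snapshot("side"); cv2.imwrite(f"pics/side10.png",d["frame"][:,:,::-1])
from o5 import panel
panel('pics/side10.png','pics/s10.png',[None,(1.7,-.42)],(255,195,305,245,8))
E
```

```text
time_s: 10.75
ee_pos: [0.5977, -0.0088, 0.1969]
tool_rot: [-1.57, -0.061, 0.053]
ft_force: [4.3, 1.9, 3.0]
finger_gap: 0.0132
t 10.75 knob [ 60.5 182.6] dy 0.3 bar [ 34.3 165. ] th 1.54 be -0.37 Fx 4.4 Fy 1.6 Fz 3.0 gap 13.2 z-axis [-0.072  0.997 -0.001] y-axis [ 0.005 -0.    -1.   ]
```

View pics/s10.png

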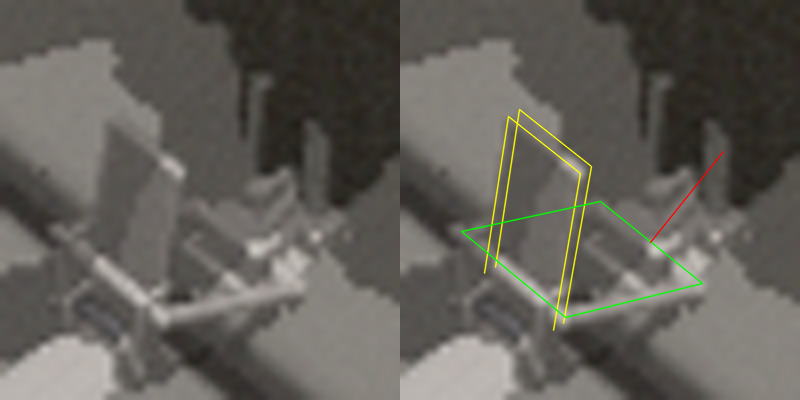

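```bash
python3 -m creep '[[[1,-0.1,-0.15,0,0,0,0],[1,-0.05,-0.15,0,0,0,0],[1,0,-0.15,0,0,0,0],[1,0,-0.1,0,0,0,0],[1,0,0,0,0,0,0]]]'; python3 - <<'E'
from st import *
est()
E
```

```text
time_s: 11.42
ee_pos: [0.5965, -0.0087, 0.1995]
tool_rot: [-1.57, -0.061, 0.052]
ft_force: [4.6, 1.6, 3.5]
finger_gap: 0.0131
t 11.43 knob [ 59.3 185.2] dy 0.4 bar [ 33.7 166.6] th 1.46 be -0.34 Fx 4.7 Fy 1.3 Fz 3.5 gap 13.1 z-axis [-0.072  0.997  0.   ] y-axis [ 0.006  0.001 -1.   ]
```

```bash
python3 -m creep '[[[1,0,-0.2,0,0,0,0],[1,0,-0.2,0,0,0,0],[1,0,-0.2,0,0,0,0],[1,0,-0.2,0,0,0,0],[1,0,-0.1,0,0,0,0]]]'; python3 - <<'E'
from st import *
est()
E
```

```text
time_s: 12.05
ee_pos: [0.5958, -0.0088, 0.2037]
tool_rot: [-1.569, -0.059, 0.054]
ft_force: [5.8, 0.9, -1.6]
finger_gap: 0.013
t 12.05 knob [ 58.6 189.4] dy 0.5 bar [ 34.  169.5] th 1.40 be -0.28 Fx 5.9 Fy 0.5 Fz -1.6 gap 13.0 z-axis [-0.072  0.997  0.001] y-axis [ 0.004  0.001 -1.   ]
```

```bash
python3 -m creep '[[[1,0,-0.2,0,0,0,0],[1,0,-0.2,0,0,0,0],[1,0,-0.2,0,0,0,0],[1,0,0,0,0,0,0],[1,0,0,0,0,0,0]]]'; python3 - <<'E'
from st import *
est()
d=ctrl.snapshot("side"); cv2.imwrite(f"pics/side11.png",d["frame"][:,:,::-1])
from o5 import panel
panel('pics/side11.png','pics/s11.png',[None,(1.5,-.32)],(255,195,305,245,8))
E
```

```text
time_s: 12.68
ee_pos: [0.5953, -0.0089, 0.204]
tool_rot: [-1.568, -0.057, 0.055]
ft_force: [5.2, 2.1, 3.5]
finger_gap: 0.0132
t 12.68 knob [ 58.  189.7] dy 0.4 bar [ 33.6 169.7] th 1.37 be -0.28 Fx 5.3 Fy 1.8 Fz 3.5 gap 13.2 z-axis [-0.071  0.997  0.002] y-axis [ 0.001  0.002 -1.   ]
```

View pics/s11.png

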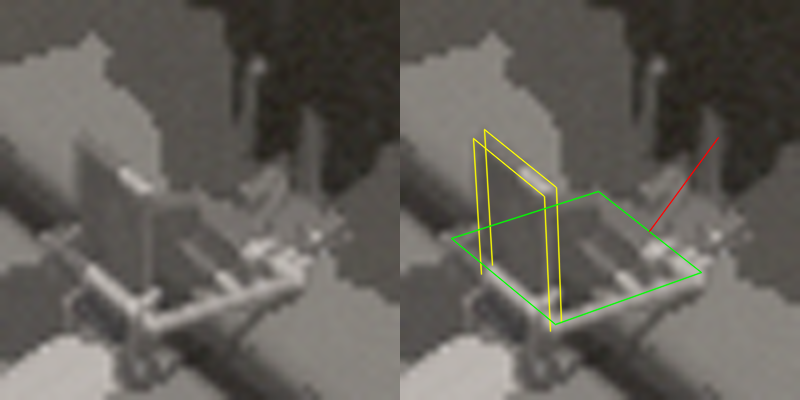

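```bash
python3 -m creep '[[[1,0,0.2,0,0,0,0],[1,0,0.1,0,0,0,0],[1,0,0,0,0,0,0],[2.4,0,0,0,0,0,0],[4,0,0,0,0,0,0]]]'; python3 - <<'E'
from st import *
est()
E
python3 -m creep '[[[4,0,0,0,0,0,0],[4,0,-1,0,0,0,0],[4,0,-2,0,0,0,0],[4,0,-3,0,0,0,0],[4,0,-2,0,0,0,0]]]'; python3 - <<'E'
from st import *
est()
d=ctrl.snapshot("side"); cv2.imwrite(f"pics/side12.png",d["frame"][:,:,::-1])
from o5 import panel
panel('pics/side12.png','pics/s12.png',[None,(1.6,-.36)],(255,195,305,245,8))
E
```

```text
time_s: 13.35
ee_pos: [0.592, -0.0095, 0.1982]
tool_rot: [-1.568, -0.05, 0.062]
ft_force: [0.0, -0.8, 0.4]
finger_gap: 0.0396
t 13.35 knob [ 54.5 183.9] dy 0.1 bar [ 29.  165.3] th 1.17 be -0.34 Fx -0.0 Fy -0.8 Fz 0.4 gap 39.6 z-axis [-0.071  0.997  0.002] y-axis [-0.008  0.001 -1.   ]
time_s: 13.98
ee_pos: [0.5891, -0.0099, 0.2774]
tool_rot: [-1.568, -0.04, 0.071]
ft_force: [-0.1, -0.3, 0.5]
finger_gap: 0.0403
t 13.97 knob [ 51.5 263.1] dy -0.2 bar [ 44.1 220.2] th 2.29 be 0.65 Fx -0.1 Fy -0.3 Fz 0.5 gap 40.3 z-axis [-0.071  0.997  0.003] y-axis [-0.02   0.002 -1.   ]
```

View pics/s12.png

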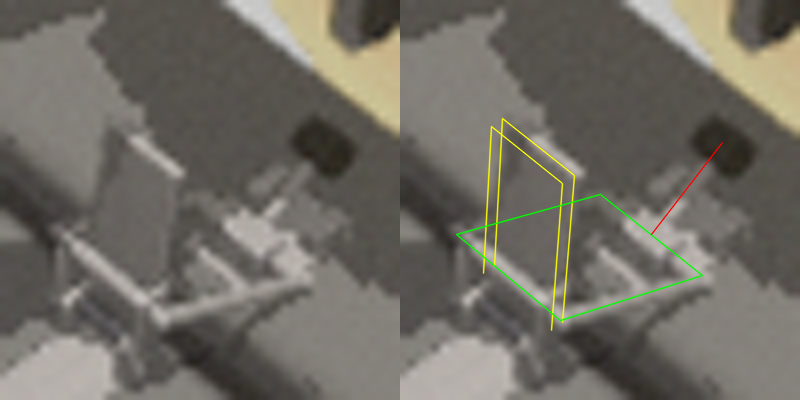

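```bash
python3 -m creep '[[[0,-0.8,-0.3,0,0,0.02,-0.02],[0,-1,0,0,0,0,0],[0,-1,0,0,0,0,0],[0,-0.5,0,0,0,0,0],[0,0,0,0,0,0,0]]]'; python3 - <<'E'
from st import *
from plan import rep
d=ctrl.snapshot("side"); cv2.imwrite(f"pics/side13.png",d["frame"][:,:,::-1])
from o5 import panel
panel('pics/side13.png','pics/s13.png',[None,(1.6,-.36)],(245,180,305,245,6.5))
rep((.5364+.012+.0069,-.0149,.244),yaw=.072)
E
```

```text
time_s: 14.65
ee_pos: [0.553, -0.0119, 0.2815]
tool_rot: [-1.568, -0.04, 0.037]
ft_force: [-0.2, 0.2, -0.4]
finger_gap: -0.0001
t 14.70 p [553.2 -11.9 281.5] gap 0.1 F [-0.1  0.2  0.3] M [-0.05  0.04 -0.02] q [-0.18  0.14  1.56  0.    1.44 -1.8 ]
axes x [0.999 0.049 0.002] y [ 0.002  0.003 -1.   ] z [-0.049  0.999  0.002]
shift cm (tool) [ 0.18  3.75 -0.32] turn [-0.002 -0.023  0.002]
```

View pics/s13.png

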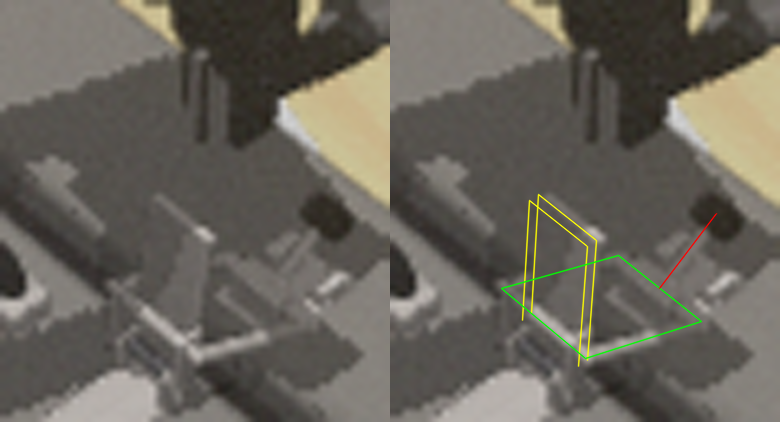

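```bash
python3 -m creep '[[[0,0.2,1,-0.05,0,-0.023,0],[0,0,1.2,0,0,0,0],[0,0,1,0,0,0,0],[0,0,0.5,0,0,0,0],[0,0,0,0,0,0,0]]]'; python3 - <<'E'
from st import *
from plan import rep
d=ctrl.snapshot("side"); cv2.imwrite(f"pics/side14.png",d["frame"][:,:,::-1])
from o5 import panel
panel('pics/side14.png','pics/s14.png',[None,(1.65,-.36)],(245,180,305,245,6.5))
rep((.5364+.012+.0069,-.0125,.244),yaw=.072)
E
```

```text
time_s: 15.32
ee_pos: [0.5554, -0.0121, 0.24]
tool_rot: [-1.567, -0.058, 0.059]
ft_force: [-0.0, 0.3, 0.7]
finger_gap: 0.0001
t 15.38 p [555.5 -12.1 240.3] gap 0.3 F [-0.4 -0.1  0. ] M [-0.01  0.06  0.06] q [-0.18  0.18  1.6   0.    1.36 -1.82]
axes x [ 0.997  0.074 -0.   ] y [-0.001  0.003 -1.   ] z [-0.074  0.997  0.003]
shift cm (tool) [-0.02 -0.37 -0.03] turn [-0.003  0.002 -0.   ]
```

View pics/s14.png

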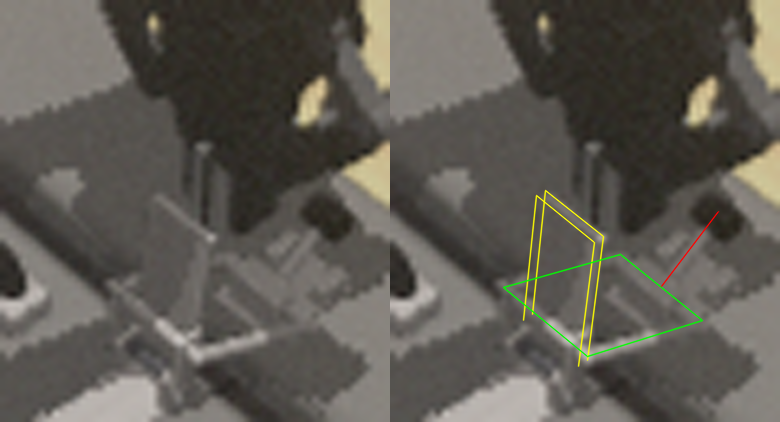

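```bash
python3 -m creep '[[[0,-0.4,0,0,0,0,0],[0,-0.4,0,0,0,0,0],[0,-0.3,0,0,0,0,0],[0,-0.3,0,0,0,0,0],[0,0,0,0,0,0,0]]]'; python3 - <<'E'
from st import *
from plan import rep
d=ctrl.snapshot("side"); cv2.imwrite(f"pics/side15.png",d["frame"][:,:,::-1])
from o5 import panel
panel('pics/side15.png','pics/s15.png',[None,(1.5,-.36)],(245,180,305,245,6.5))
rep((.5364+.012+.0069,-.0125,.244),yaw=.072)
E
```

```text
time_s: 16.0
ee_pos: [0.5421, -0.0132, 0.2423]
tool_rot: [-1.568, -0.062, 0.054]
ft_force: [0.9, 0.6, -0.5]
finger_gap: 0.0001
t 16.05 p [542.2 -13.3 242.3] gap 0.4 F [ 0.3  0.4 -0.2] M [ 0.05 -0.14 -0.  ] q [-0.19  0.14  1.64  0.    1.36 -1.83]
axes x [0.997 0.074 0.005] y [ 0.005  0.003 -1.   ] z [-0.074  0.997  0.002]
shift cm (tool) [ 1.32 -0.16 -0.02] turn [-0.002  0.002  0.005]
```

View pics/s15.png

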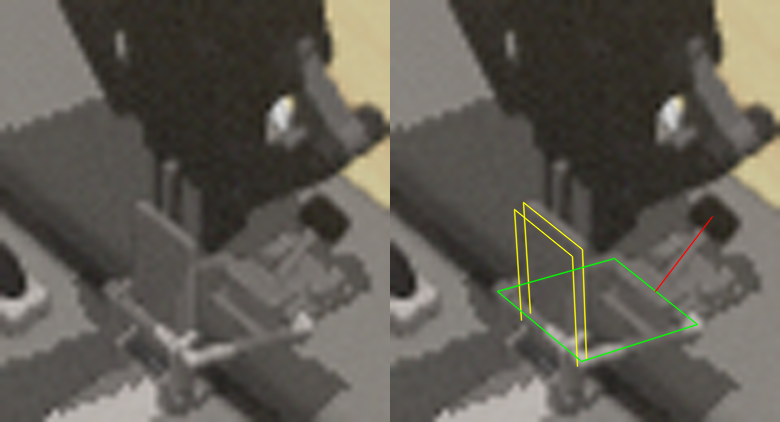

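```bash
python3 -m creep '[[[0,-0.4,0,0,0,0,0.005],[0,-0.4,0,0,0,0,0],[0,-0.4,0,0,0,0,0],[0,-0.4,0,0,0,0,0],[0,0,0,0,0,0,0]]]'; python3 - <<'E'
from st import *
from plan import rep
d=ctrl.snapshot("side"); cv2.imwrite(f"pics/side16.png",d["frame"][:,:,::-1])
from o5 import panel
panel('pics/side16.png','pics/s16.png',[None,(1.3,-.33)],(245,180,305,245,6.5))
rep((.5364+.012+.0069,-.0125,.244),yaw=.072)
E
```

```text
time_s: 16.68
ee_pos: [0.5272, -0.0143, 0.2428]
tool_rot: [-1.568, -0.062, 0.054]
ft_force: [3.1, -0.1, -1.0]
finger_gap: 0.0
t 16.73 p [527.3 -14.3 242.8] gap -0.1 F [ 3.8  0.5 -0.7] M [ 0.09 -0.52 -0.  ] q [-0.19  0.11  1.67  0.    1.35 -1.84]
axes x [0.997 0.074 0.005] y [ 0.005  0.003 -1.   ] z [-0.074  0.997  0.002]
shift cm (tool) [ 2.81 -0.1  -0.02] turn [-0.002  0.002  0.005]
```

View pics/s16.png

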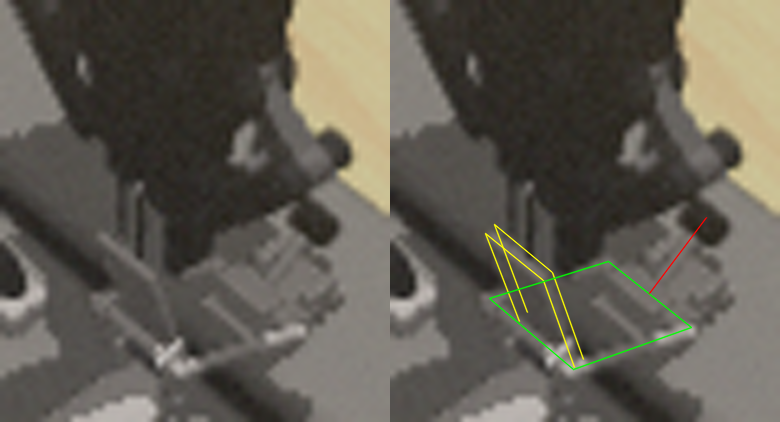

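```bash
python3 -m creep '[[[0,-0.4,0.05,0,0,0,0.005],[0,-0.4,0.05,0,0,0,0],[0,-0.4,0.1,0,0,0,0],[0,-0.4,0.1,0,0,0,0],[0,0,0,0,0,0,0]]]'; python3 - <<'E'
from st import *
from plan import rep
d=ctrl.snapshot("side"); cv2.imwrite(f"pics/side17.png",d["frame"][:,:,::-1])
from o5 import panel
panel('pics/side17.png','pics/s17.png',[None,(.95,-.29)],(245,180,305,245,6.5))
rep((.5364-.0326*.997+.0069,-.0125-.0446*.072,.2395),yaw=.072)
E
```

```text
time_s: 17.35
ee_pos: [0.5116, -0.0158, 0.2406]
tool_rot: [-1.568, -0.061, 0.055]
ft_force: [3.2, 1.2, -0.8]
finger_gap: 0.0002
t 17.40 p [511.8 -15.8 240.6] gap -0.1 F [ 3.   1.1 -0.3] M [ 0.12 -0.55 -0.05] q [-0.2   0.08  1.71  0.    1.35 -1.85]
axes x [0.997 0.074 0.004] y [ 0.004  0.002 -1.   ] z [-0.074  0.997  0.002]
shift cm (tool) [-0.1   0.11  0.01] turn [-0.002  0.002  0.004]
```

View pics/s17.png

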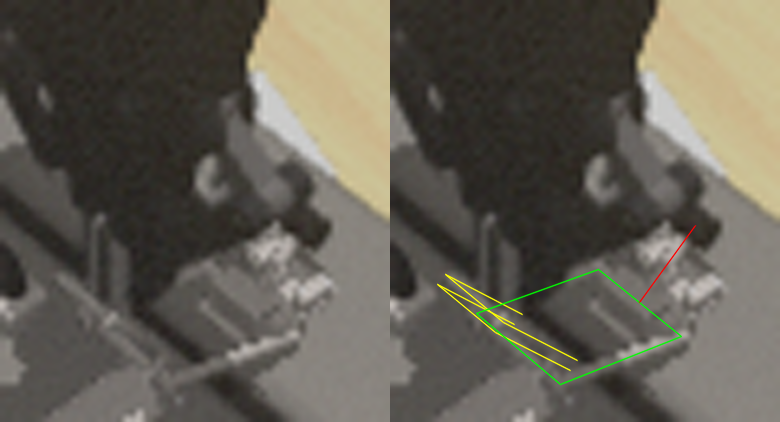

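```bash
python3 -m creep '[[[0,-0.4,0.2,0,0,0,0.004],[0,-0.4,0.2,0,0,0,0],[0,-0.35,0.25,0,0,0,0],[0,-0.3,0.25,0,0,0,0],[0,0,0,0,0,0,0]]]'; python3 - <<'E'
from st import *
from plan import rep
d=ctrl.snapshot("side"); cv2.imwrite(f"pics/side18.png",d["frame"][:,:,::-1])
from o5 import panel
panel('pics/side18.png','pics/s18.png',[None,(.6,-.2)],(245,180,305,245,6.5))
rep((.5364-.0459*.997+.0069,-.0125-.058*.072,.2312),yaw=.072)
E
```

```text
time_s: 18.02
ee_pos: [0.4963, -0.017, 0.2315]
tool_rot: [-1.569, -0.058, 0.059]
ft_force: [2.9, 1.1, 0.6]
finger_gap: 0.0002
t 18.07 p [496.4 -17.  231.6] gap -0.1 F [1.9 0.4 0.5] M [-0.02 -0.29  0.03] q [-0.21  0.06  1.75  0.    1.33 -1.85]
axes x [ 0.997  0.074 -0.001] y [-0.001  0.001 -1.   ] z [-0.074  0.997  0.001]
shift cm (tool) [0.12 0.04 0.02] turn [-0.001  0.002 -0.001]
```

View pics/s18.png

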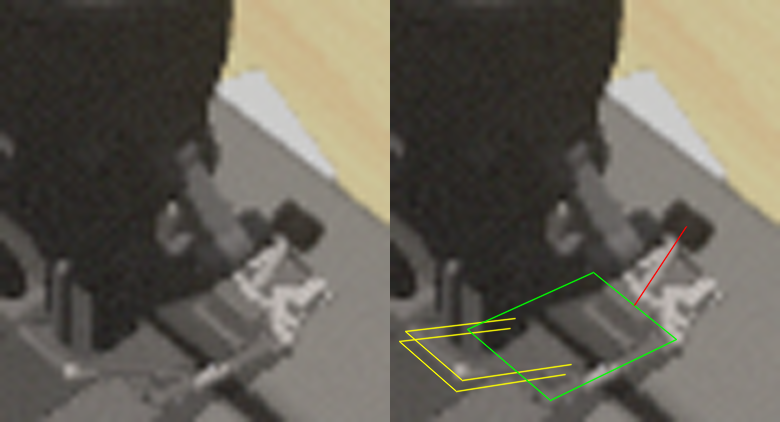

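```bash
python3 -m creep '[[[0,-0.3,0.3,0,0,0,0],[0,-0.25,0.3,0,0,0,0],[0,-0.25,0.35,0,0,0,0],[0,-0.25,0.35,0,0,0,0],[0,0,0,0,0,0,0]]]'; python3 - <<'E'
from st import *
from plan import rep
rep((.5364-.0565*.997+.0069,-.0125-.0685*.072,.2187),yaw=.072)
E
```

```text
time_s: 18.7
ee_pos: [0.4829, -0.0178, 0.2165]
tool_rot: [-1.568, -0.053, 0.064]
ft_force: [0.9, -0.1, 0.6]
finger_gap: -0.0004
t 18.70 p [482.9 -17.8 216.5] gap -0.4 F [ 0.9 -0.1  0.6] M [-0.01 -0.17  0.02] q [-0.22  0.05  1.8  -0.    1.3  -1.86]
axes x [ 0.997  0.074 -0.007] y [-0.007  0.001 -1.   ] z [-0.074  0.997  0.002]
shift cm (tool) [ 0.41 -0.22  0.01] turn [-0.002  0.002 -0.007]
```

```bash
python3 -m creep '[[[0,0,0.3,0,0,0,-0.007],[0,0,0.3,0,0,0,0],[0,0,0.3,0,0,0,0],[0,0,0.2,0,0,0,0],[0,0,0,0,0,0,0]]]'; python3 - <<'E'
from st import *
from plan import rep
d=ctrl.snapshot("side"); cv2.imwrite(f"pics/side19.png",d["frame"][:,:,::-1])
from o5 import panel
panel('pics/side19.png','pics/s19.png',[None,(.1,-.02)],(235,180,305,250,5.7))
rep((.5364-.063*.997+.0069,-.0125-.075*.072,.203),yaw=.072)
E
```

```text
time_s: 19.32
ee_pos: [0.4813, -0.0176, 0.2035]
tool_rot: [-1.568, -0.056, 0.061]
ft_force: [-0.7, 0.3, -1.1]
finger_gap: -0.0
t 19.38 p [481.3 -17.6 203.6] gap -0.0 F [0.6 0.3 0.4] M [ 0.02  0.07 -0.07] q [-0.22  0.06  1.82  0.    1.27 -1.86]
axes x [ 0.997  0.074 -0.003] y [-0.004  0.002 -1.   ] z [-0.074  0.997  0.003]
shift cm (tool) [-0.09  0.06 -0.02] turn [-0.003  0.002 -0.003]
```

View pics/s19.png

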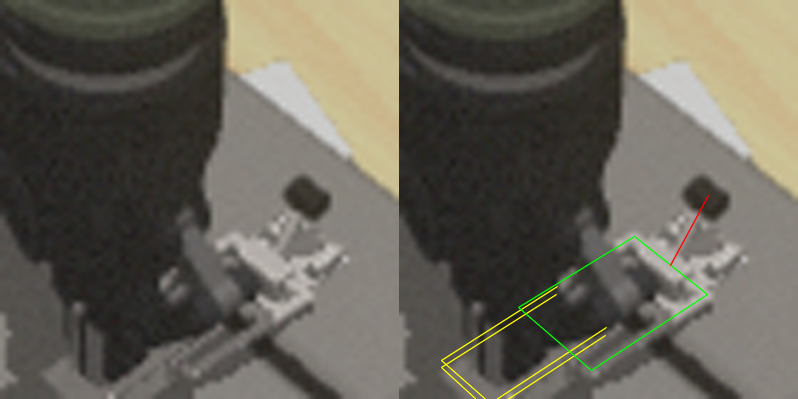

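```bash
python3 -m creep '[[[0,0,0.15,0,0,0,0],[0,0,0.15,0,0,0,0],[0,0,0.15,0,0,0,0],[0,0,0.15,0,0,0,0],[0,0,0.1,0,0,0,0]]]'; python3 - <<'E'
from st import *
from plan import rep
rep((.5364-.063*.997+.0069,-.0125-.075*.072,.203),yaw=.072)
E
```

```text
time_s: 20.0
ee_pos: [0.4816, -0.0177, 0.2029]
tool_rot: [-1.569, -0.057, 0.061]
ft_force: [-1.5, -0.5, 4.5]
finger_gap: 0.0
t 20.00 p [481.6 -17.7 202.9] gap 0.0 F [-1.5 -0.5  4.5] M [ 0.06  0.4  -0.01] q [-0.22  0.06  1.82  0.    1.27 -1.86]
axes x [ 0.997  0.075 -0.003] y [-0.003  0.001 -1.   ] z [-0.075  0.997  0.002]
shift cm (tool) [-0.12 -0.01 -0.01] turn [-0.002  0.003 -0.003]
```

```bash
python3 -m creep '[[[0,0,0.25,0,0,0,0],[0,0,0.3,0,0,0,0],[0,0,0.3,0,0,0,0],[0,0,0.3,0,0,0,0],[0,0,0.2,0,0,0,0]]]'; python3 - <<'E'
from st import *
from plan import rep
rep((.5364-.063*.997+.0069,-.0125-.075*.072,.203),yaw=.072)
E
```

```text
time_s: 20.62
ee_pos: [0.4816, -0.0177, 0.2026]
tool_rot: [-1.57, -0.058, 0.063]
ft_force: [-5.3, 0.7, 9.8]
finger_gap: 0.0003
t 20.62 p [481.6 -17.7 202.6] gap 0.3 F [-5.3  0.7  9.8] M [ 0.14  0.87 -0.04] q [-0.22  0.06  1.82 -0.    1.27 -1.86]
axes x [ 0.997  0.077 -0.003] y [-0.003 -0.    -1.   ] z [-0.077  0.997 -0.   ]
shift cm (tool) [-0.12 -0.04 -0.01] turn [ 0.     0.005 -0.003]
```

Solid stop at the flat height (10 N). Now retreat straight up and look.

```bash
python3 -m creep '[[[0,0,-0.5,0,0,0,0],[0,0,-2,0,0,0,0],[0,0,-4,0,0,0,0],[0,0,-4,0,0,0,0],[0,-3,-4,0,0,0,0]]]'; python3 -m creep '[[[0,-2,-2,5,0,0,0],[0,0,0,6,0,0,0],[0,0,0,6,0,0,0],[0,0,0,4,0,0,0],[0,0,0,0,0,0,0]]]'; python3 - <<'E'
from st import *
from plan import rep
for n in("side","top"):
    d=ctrl.snapshot(n); cv2.imwrite(f"pics/{n}20.png",d["frame"][:,:,::-1])
from o5 import panel,seg
panel('pics/side20.png','pics/s20.png',[None,(0,0)],(235,190,305,260,5.7))
a=cv2.imread("pics/top20.png")[155:275,180:340]; cv2.imwrite("pics/t20.png",cv2.resize(a,None,fx=5,fy=5,interpolation=cv2.INTER_CUBIC))
rep()
E
```

```text
time_s: 21.25
ee_pos: [0.451, -0.0197, 0.348]
tool_rot: [-1.568, -0.053, 0.069]
ft_force: [-0.3, 0.0, -0.1]
finger_gap: -0.0002
time_s: 21.88
ee_pos: [0.4165, 0.1925, 0.3749]
tool_rot: [-1.569, -0.06, 0.053]
ft_force: [1.0, -0.4, -0.7]
finger_gap: -0.0001
t 21.98 p [417.  190.3 374.9] gap -0.1 F [-0.3 -0.1 -0.5] M [-0.04 -0.08  0.01] q [ 0.24 -0.12  1.64 -0.    1.62 -1.4 ]
axes x [0.998 0.068 0.004] y [ 0.004  0.001 -1.   ] z [-0.068  0.998  0.   ]
```

View pics/s20.png

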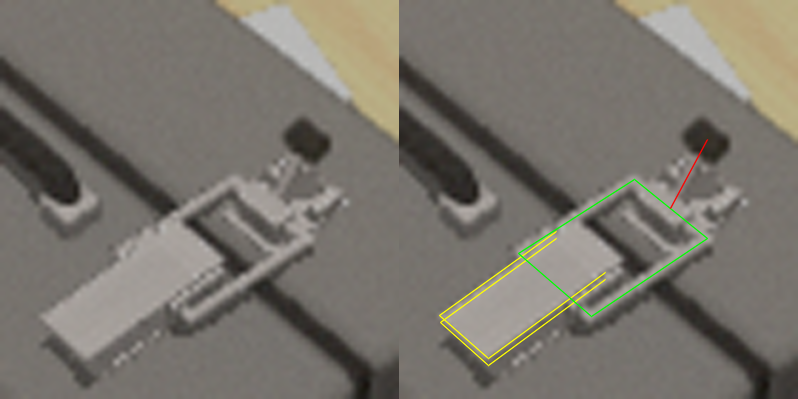

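View pics/t20.png

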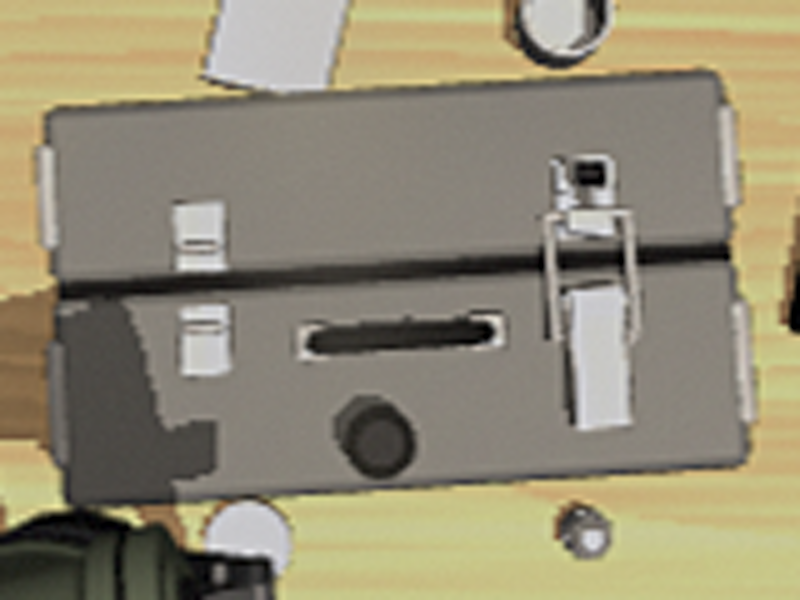

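View pics/side20.png

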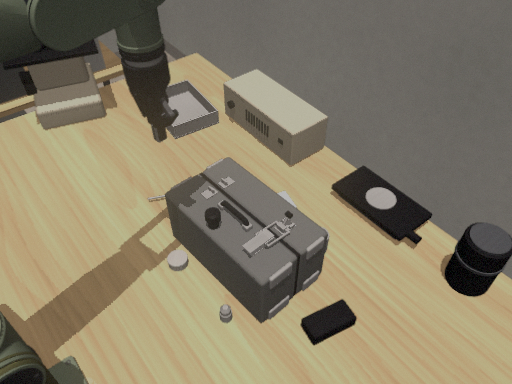

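```bash
python3 -m creep '[[[0,0,0,0,0,0,0],[0,0,0,0,0,0,0],[0,0,0,0,0,0,0],[0,0,0,0,0,0,0],[0,0,0,0,0,0,0]]]'; python3 - <<'E'
from h import *
from workcell import ctrl
d=ctrl.snapshot("side")["frame"].astype(int); o=cv2.imread("pics/side20.png")[:,:,::-1].astype(int)
print('change in latch area',np.abs(d-o)[190:260,235:305].mean())
d2=ctrl.snapshot("top")["frame"]; cv2.imwrite("pics/top21.png",d2[:,:,::-1])
print(ctrl.close_job())
E
```

```text
time_s: 22.6
ee_pos: [0.418, 0.1867, 0.3746]
tool_rot: [-1.571, -0.051, 0.045]
ft_force: [0.9, 0.3, -0.5]
finger_gap: -0.0001
change in latch area 1.7442857142857142
the job is handed in; nothing more can be done
None
```

The latch is fastened and the job was handed in at about 22.7 s of the 72 s allowed; no verdict was reported.

**What I did:**
- I pinched the loop by its knob and lowered the bar into the slot behind the keeper, with the tool reading only a few newtons.
- I drew the bar back under the lip. An upward tug then stopped it dead, which showed it was held.
- I let go of the knob and swung the lever over with the closed fingertips, with readings of about 4 N at most. It stopped hard at the flat height, about 181 mm, where I pressed it to about 10 N before backing away.

**Last checks:**
- **Lever and loop:** in the side picture both match the shape computed for the flat, fastened latch to within a pixel.
- **Lid:** the seam gap has narrowed to a thin strip. From the top view I judge the lid moved in by roughly 10 mm.
- **Stays fastened:** pictures of the latch taken about 0.6 s apart, hands off, differed only at noise level.
- **Other objects:** the ones I could see were where they started; in the close-up top view the arm hid part of the lens tin, which looked unmoved in the side view.

**Disagreement:** the bar position worked out from the tool pose ran 3 to 6 mm short in x of what the pictures showed, probably because the knob shifted in the fingers. I corrected it from the pictures as I went. The keeper appeared about 1 mm from nominal, but I never measured it exactly.

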